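Stack a capacitor bank in a ratchet clamp and draw it tight

ROBOT

A 6-joint arm with a two-finger parallel gripper is mounted at the origin on the work surface. World frame = base frame: x ahead of the robot, y to its left, z up, the work surface at z = 0. Lengths are in m, angles in degrees, forces in N, time in s.
With the tool pointing down it reaches from about 0.35 to 0.95 m from the base axis. Payload 17.4 kg.
Tool frame: the origin (TCP) lies midway between the tips of the shut fingers; the grasp point (between the pads) lies 19 mm behind it; z points along the fingers, y is the line along which they close (so a half turn about z gives the same grasp; the last joint's range is limited). The gripper opens to 93 mm and grips with 3 to 60 N. Pads are 15 mm wide; open, the fingers measure 128 mm over their backs; the gripper's body (75 mm by 188 mm) begins 65 mm behind the grasp point.
Start: joints at [70.084, 6.646, 82.598, -0, 90.757, -2.166], TCP at [0.206, 0.643, 0.219] pointing down, gripper open.
Joint ranges: [-162.19, 162.19], [-47.58, 125.68], [4.15, 143.07], [-65.23, 245.23], [0.69, 171.88], [-170.13, 170.13]. Speed limits (degrees/s): [108.29, 108.29, 127.2, 180, 180, 180].

INTERFACE

Orientations are given as [roll, pitch, yaw] about the fixed x, y, z axes, in that order (R = Rz(yaw) Ry(pitch) Rx(roll)).
In Python, from cell import env gives the robot as it stands. The module is installed in compiled form; this text tells all that it offers.
- The arm moves only by the tool step_arm, never from a script. Its argument "rows" is a list that holds one entry, the list of rows, each a list of 7 numbers: the closure, from -1 (fully open) to 1 (shut), then the shift along the tool's x, y, z in m, then the turn, a rotation vector about the tool's x, y, z in rad. In form: [[[jaw, tx, ty, tz, wx, wy, wz], ...]]. A call has exactly 5 rows; each row is the pose to reach, as a shift and turn from the pose commanded when the call began, along the tool's axes at that moment; what a row does not reach only later rows make up. A row lasts 1/12 s, in which the tool goes at most 41.7 mm and 7.16 degrees, less where a joint would pass 70% of its speed; a pose out of reach is approached as far as the arm can. A call with a gripper value outside its range is refused whole. The fingers move at their own pace and stop on an object; "squeeze" is the grip in N (left out, the last holds). Time passes only in rows, so rows that repeat a pose let the fingers close, or fill a call up. It gives the time, the measured TCP pose, the force, the opening and the grip force at its end, in the units of the state.
- env.state(): the state, without advancing time (a new reading comes with each control period).
- env.read_camera(name): name is "scene" or "top" or "wrist"; returns (picture, depth): 420x560x3 uint8, red, green, blue; 420x560 float32, m along the optical axis (not along the pixel's ray), 0 where there is no reading.
- env.camera_params(name): a dict with "mtx" (3x3 intrinsics, pixels), "R" (3x3) and "t" (3): a world point X has camera coordinates R X + t; the wrist camera has in their place "hand_eye" (4x4, takes a point from camera to tool coordinates, whose origin is the TCP and whose axes are the flange's). Camera axes: x right, y down, z forward; pixel columns grow to the right and rows downward; lengths in m; the calibration is good to about 2 mm. A picture is of the moment at which its call begins: read the wrist's pose just before it. camera_params takes no time and is no camera call.
- env.job_done(): hands the job in; it is judged then, once.
Trained networks look in the newest picture that a camera, given by its name, has taken for a name from the list of things; names that differ only in an ending like _2 or _b are one class to them, and where a whole thing is asked for, a point or a joint stands for the part that bears it (a point fixed in the world has none). Each returns a list of dicts, best first, with "confidence" (0 to 1); they miss things now and then, are a little off and sometimes report something else, mostly with a low value. They report only what shows in the picture. A call takes as long as a camera call. They do not tell look-alikes from the thing itself.
- env.look_for(camera, target): "at" ([x, y, z] in m, in world coordinates, good to about 4 mm: the middle of the surface that is visible of it).
- env.mark_of(camera, target): "at" ([x, y, z] in m, in world coordinates, good to about 4 mm: a listed point, or the origin of a listed thing).
The state is a dict: "time_s": time; "joint_positions": joint angles; "qd": joint speeds; "joint_efforts": joint torques, N m; "tcp_pos": TCP position; "tool_rot": TCP orientation; "ft_force": force on the tool from outside, world axes, zero at the start; "wrist_torque": the same for the moment, N m; "finger_gap": finger opening in m; "gripper_force": force on a finger pad.
Only numpy, scipy, OpenCV 4.12 (cv2) and the standard library are available. Lean on these libraries where they do the work, as an engineer would, in place of code of your own. Each camera call takes 0.05 s, during which the arm holds its last target. There are 200 camera calls.

TASK

Build up the capacitor bank in the clamping fixture: an end plate against the fixed head, then every box capacitor that is on the bench, then the other end plate next to the clamp's pressure plate, all standing upright in the channel one behind the other with their broad faces across it. When all are in, pump the ratchet lever in full strokes until it comes up solid before the end of its swing and the sprung pressure plate holds the stack tight; do not force it beyond that, and let the lever go back to rest. Move the clamp by its lever only, never by pushing its plate or carriage by hand, and leave the other things on the bench alone.

Things in the scene. Friction and masses are not known exactly. Their poses are not given: they have to be found in the camera images.
- fixture: clamping fixture for capacitor banks, bolted down: dark steel bed 512 x 100 mm, 12 mm thick; origin on the bench surface under the bed; own x runs along the channel from the lever end to the blue fixed head (roughly world +y). Along x: lever pin -110 mm, carriage and pressure plate near 0, head's face at 239 mm. Head 80 mm wide, top 58 mm above the bench; only the lever is higher than 70 mm
- head_face (a point): point on the channel floor at the foot of the fixed head's face, on the centre line; the first end plate's face goes here. Floor 12 mm above the bench. The channel runs from here 240 mm towards the lever between two aluminium side rails, 14 mm high and 70 mm apart inside, so a 60 mm wide item has 5 mm of play each side
- carriage (a joint): travel of the blue carriage and its toothed rack towards the fixed head, m; starts at 0 to 0.025, at most 0.175. With the spring slack the pressure plate's front face is at fixture x = this value. The teeth are 12 mm apart: each full stroke and return of the lever moves it on one tooth (it clicks in by 0.45 rad; bring it back below 0.06), 4 to 13 strokes in all. A holding pawl keeps it from going back (it settles back about 4 mm under load)
- plate (a joint): how far the spring-loaded pressure plate has been pressed back into the carriage, m: 0 slack, 0.018 spring fully closed. The spring begins to give at 12 N and takes 30 N when closed. It is tight when the lever comes up solid; a plate pressed back by a few mm only is not yet tight
- plate_face (a point): centre of the front face of the steel pressure plate (64 mm wide, 40 mm high, its top 54 mm above the bench), 34 mm above the bench
- lever (a joint): angle of the forked ratchet lever, rad: 0 at rest, leaning 0.25 rad away from the fixed head; 0.50 at the end of its swing, leaning 0.25 rad towards it. A spring brings it back when let go. At the grip it takes about 7 N with the clamp slack, up to 17 N while the spring closes; when the stack is tight it stops solid before the end of its swing (20 to 25 N is enough to feel that)
- lever_grip (a point): middle of the lever's upright black rubber grip, 160 mm from the lever's pin (pin along fixture y, at fixture x = -110 mm, y = 0, 34 mm above the bench). The grip is a rod 26 mm in diameter and 80 mm long, its top 34 mm beyond this point. Push it from behind towards the fixed head
- cap1: box film capacitor: plain grey plastic box with two upright steel tab terminals on top; 34 mm thick (own x), 60 mm wide (own y), 42 mm high (51 over the tabs), about 0.16 kg, standing on the bench, own x roughly along world y; origin at the centre of its underside. Take it from above across its 60 mm width. Both faces are alike. Two to four are there; an absent one reads None
- cap2: box film capacitor: plain grey plastic box with two upright steel tab terminals on top; 34 mm thick (own x), 60 mm wide (own y), 42 mm high (51 over the tabs), about 0.16 kg, standing on the bench, own x roughly along world y; origin at the centre of its underside. Take it from above across its 60 mm width. Both faces are alike. Two to four are there; an absent one reads None
- cap3: box film capacitor: plain grey plastic box with two upright steel tab terminals on top; 34 mm thick (own x), 60 mm wide (own y), 42 mm high (51 over the tabs), about 0.16 kg, standing on the bench, own x roughly along world y; origin at the centre of its underside. Take it from above across its 60 mm width. Both faces are alike. Two to four are there; an absent one reads None
- cap4: box film capacitor: plain grey plastic box with two upright steel tab terminals on top; 34 mm thick (own x), 60 mm wide (own y), 42 mm high (51 over the tabs), about 0.16 kg, standing on the bench, own x roughly along world y; origin at the centre of its underside. Take it from above across its 60 mm width. Both faces are alike. Two to four are there; an absent one reads None
- end_plate1: black moulded end plate with ribs on one face, 20 mm thick (own x), 60 mm wide (own y), 44 mm high, 0.1 kg, standing on the bench among the capacitors, own x roughly along world y; origin at the centre of its underside. Take it across its 60 mm width. There are two alike: one goes at each end of the stack, either way round
- end_plate2: black moulded end plate with ribs on one face, 20 mm thick (own x), 60 mm wide (own y), 44 mm high, 0.1 kg, standing on the bench among the capacitors, own x roughly along world y; origin at the centre of its underside. Take it across its 60 mm width. There are two alike: one goes at each end of the stack, either way round
- spool: solder spool, 60 mm diameter, 55 mm high, standing on the bench (bystander, leave it alone)
- tape: roll of red tape, 72 mm diameter, 19 mm high, lying on the bench (bystander, leave it alone)
- meter: black multimeter, 150 x 74 x 36 mm, lying on the bench (bystander, leave it alone)
- driver: screwdriver, 190 mm long, lying on the bench (bystander, leave it alone)
Not all that is in view belongs to the job. Leave any orange, turquoise or white look-alike of the cap3 alone.

How it is judged (in metres and radians):
On the way, in this order (a step that is already met when the one before it is completed fails the run):
1. every capacitor and both end plates stand in the channel, let go, and the clamp is still slack (x of cap1 in the frame of fixture between 0 and 0.239 m and y of cap1 in the frame of fixture between -0.012 and 0.012 m and z of cap1 in the frame of fixture between 0.008 and 0.018 m and angle between each of cap1, cap2, cap3, cap4, end_plate1, end_plate2's own z axis and vertical below 0.08 rad and angle between the x axis of each of cap1, cap2, cap3, cap4, end_plate1, end_plate2 and the x axis of fixture, either way round below 0.12 rad and contact force between the fingers and cap1 below 0.5 N and x of cap2 in the frame of fixture between 0 and 0.239 m and y of cap2 in the frame of fixture between -0.012 and 0.012 m and z of cap2 in the frame of fixture between 0.008 and 0.018 m and contact force between the fingers and cap2 below 0.5 N and x of cap3 in the frame of fixture between 0 and 0.239 m and y of cap3 in the frame of fixture between -0.012 and 0.012 m and z of cap3 in the frame of fixture between 0.008 and 0.018 m and contact force between the fingers and cap3 below 0.5 N and x of cap4 in the frame of fixture between 0 and 0.239 m and y of cap4 in the frame of fixture between -0.012 and 0.012 m and z of cap4 in the frame of fixture between 0.008 and 0.018 m and contact force between the fingers and cap4 below 0.5 N and x of end_plate1 in the frame of fixture between 0 and 0.239 m and y of end_plate1 in the frame of fixture between -0.012 and 0.012 m and z of end_plate1 in the frame of fixture between 0.008 and 0.018 m and contact force between the fingers and end_plate1 below 0.5 N and x of end_plate2 in the frame of fixture between 0 and 0.239 m and y of end_plate2 in the frame of fixture between -0.012 and 0.012 m and z of end_plate2 in the frame of fixture between 0.008 and 0.018 m and contact force between the fingers and end_plate2 below 0.5 N and value of joint plate below 0.003 m), for 0.2 s.
2. the ratchet has pressed the spring of the pressure plate back by more than 6 mm against the stack (value of joint plate above 0.006 m), for 0.2 s.
At the end, for the whole second after the job is handed in: all capacitors present and both end plates stand let go in the channel (12 mm of its centre line, tilt < 0.08 rad, square within 0.12 rad), one end plate at the head, one at the pressure plate (origins within 18 mm of head_face, plate_face); plate pressed back > 6 mm; lever at rest (x of cap1 in the frame of fixture between 0 and 0.239 m and y of cap1 in the frame of fixture between -0.012 and 0.012 m and z of cap1 in the frame of fixture between 0.008 and 0.018 m and angle between each of cap1, cap2, cap3, cap4, end_plate1, end_plate2's own z axis and vertical below 0.08 rad and angle between the x axis of each of cap1, cap2, cap3, cap4, end_plate1, end_plate2 and the x axis of fixture, either way round below 0.12 rad and contact force between the fingers and cap1 below 0.5 N and x of cap2 in the frame of fixture between 0 and 0.239 m and y of cap2 in the frame of fixture between -0.012 and 0.012 m and z of cap2 in the frame of fixture between 0.008 and 0.018 m and contact force between the fingers and cap2 below 0.5 N and x of cap3 in the frame of fixture between 0 and 0.239 m and y of cap3 in the frame of fixture between -0.012 and 0.012 m and z of cap3 in the frame of fixture between 0.008 and 0.018 m and contact force between the fingers and cap3 below 0.5 N and x of cap4 in the frame of fixture between 0 and 0.239 m and y of cap4 in the frame of fixture between -0.012 and 0.012 m and z of cap4 in the frame of fixture between 0.008 and 0.018 m and contact force between the fingers and cap4 below 0.5 N and x of end_plate1 in the frame of fixture between 0 and 0.239 m and y of end_plate1 in the frame of fixture between -0.012 and 0.012 m and z of end_plate1 in the frame of fixture between 0.008 and 0.018 m and contact force between the fingers and end_plate1 below 0.5 N and x of end_plate2 in the frame of fixture between 0 and 0.239 m and y of end_plate2 in the frame of fixture between -0.012 and 0.012 m and z of end_plate2 in the frame of fixture between 0.008 and 0.018 m and contact force between the fingers and end_plate2 below 0.5 N and value of joint plate above 0.006 m and ((horizontal distance between end_plate1 and head_face below 0.018 m and horizontal distance between end_plate2 and plate_face below 0.018 m) or (horizontal distance between end_plate2 and head_face below 0.018 m and horizontal distance between end_plate1 and plate_face below 0.018 m)) and value of joint lever below 0.06 rad and linear speed of each of cap1, cap2, cap3, cap4, end_plate1, end_plate2 below 0.02 m/s); the robot touches nothing.
It fails at once if the clamp is pushed by hand (over 10 N on the pressure plate or carriage, directly or through an end plate held in the hand) (contact force between any of the fingers, the arm and plate above 10 N or contact force between any of the fingers, the arm and carriage above 10 N or (contact force between the fingers and end_plate1 above 2 N and contact force between end_plate1 and plate above 10 N) or (contact force between the fingers and end_plate2 above 2 N and contact force between end_plate2 and plate above 10 N)).
It fails at once if the stack is crushed: over 180 N on the pressure plate (contact force between plate and anything else above 180 N).
It fails at once if the solder spool, tape, multimeter or screwdriver is moved by more than 30 mm (distance of any of spool, tape, meter, driver from where it was at the start of the episode above 0.03 m).
Of cap1, cap2, cap3, cap4 only 2 to 4 are there at a start; the rules pass over those that are not, and their reading is None.
At some moment in a run one of cap1, cap2, cap3, cap4 may be knocked a few centimetres aside while the robot is not near it.
It also fails if it takes over 208 s, if anything falls off the work surface, if the arm or the gripper's body presses on something with over 40 N, if the wrist force passes 120 N, or if a joint passes its speed limit or range.

## Working session

There is one attempt and no reset: what is moved stays moved. The work goes in short steps, Python scripts to look and compute and a tool call to move; the robot and the scene stay as the last step left them, time stands still between calls to the robot, and variables do not carry over. Pictures are saved under pics/ and viewed, at most 14 in all, crops included, and the job is handed in when it is done.

Besides the shell and the picture viewer there is one more tool, called after "Request:" as name(argument=value, ...), one argument or row to a line, values as JSON. step_arm: Moves the arm, as the interface text tells. Its arguments: {"type":"object","properties":{"rows":{"type":"array"},"squeeze":{"type":"number"}},"required":["rows"]}

```bash
mkdir -p pics; cat > h.py <<'E'
import numpy as np, cv2
from cell import env
from scipy.spatial.transform import Rotation as Ro
def snap(c,fn=None):
    p,d=env.read_camera(c)
    if fn: cv2.imwrite('pics/'+fn,p[:,:,::-1])
    return p,d
def pix(c,X):
    k=env.camera_params(c); q=k['R']@np.array(X)+np.array(k['t']).ravel(); q=k['mtx']@q; return (q[:2]/q[2]).round().astype(int).tolist()
def cloud(c,d):
    k=env.camera_params(c);v,u=np.mgrid[:d.shape[0],:d.shape[1]]
    K=k['mtx'];P=np.stack([(u-K[0,2])/K[0,0]*d,(v-K[1,2])/K[1,1]*d,d],-1)
    return (P-np.array(k['t']).ravel())@np.array(k['R'])
E
python3 - <<'E'
from h import *
s=env.state();print(s)
for c in('top','scene'):
    snap(c,c+'1.png')
    for t in ['cap1','end_plate1','fixture','head_face','plate_face','lever_grip','spool','tape','meter','driver']:
        for r in env.mark_of(c,t)[:8]: print(c,t,np.round(r['at'],3),round(r['confidence'],2),pix(c,r['at']))
E
```

```text
{'time_s': 0.0, 'joint_positions': array([ 7.00838099e+01,  6.67518703e+00,  8.26365512e+01, -2.69153377e-04,
        9.07560240e+01, -2.16472052e+00]), 'qd': array([ 0.11968246, -0.01383311, -0.02975058, -0.04704249, -0.05284575,
        0.01302573]), 'joint_efforts': array([-1.08586726e-03, -7.21267033e+01, -6.22631192e+01,  7.80922850e-02,
        2.36264599e-02, -1.09662428e-04]), 'tcp_pos': array([0.20572736, 0.64266796, 0.21788395]), 'tool_rot': array([-1.79932276e+02, -2.29060499e-03,  1.62248526e+02]), 'ft_force': array([-0.15294525, -0.11244117, -0.52683975]), 'wrist_torque': array([ 0.00297639,  0.02602987, -0.01906317]), 'gripper_force': 0.0, 'finger_gap': 0.0928594864227828}
top cap1 [0.238 0.247 0.   ] 0.8 [208, 307]
top cap1 [ 0.784 -0.006  0.001] 0.75 [274, 144]
top cap1 [0.467 0.116 0.002] 0.66 [245, 235]
top cap1 [0.779 0.18  0.001] 0.66 [222, 149]
top cap1 [0.451 0.287 0.005] 0.62 [194, 243]
top cap1 [ 0.454  0.189 -0.   ] 0.6 [223, 240]
top cap1 [ 0.453 -0.142  0.002] 0.49 [321, 234]
top end_plate1 [0.471 0.114 0.002] 0.75 [245, 234]
top end_plate1 [ 0.45  -0.061 -
[... 1166 characters left out ...]
9 [297, 242]
scene end_plate1 [ 0.446 -0.054  0.003] 0.55 [283, 225]
scene fixture [ 0.632 -0.017  0.002] 0.94 [238, 260]
scene head_face [0.657 0.221 0.014] 0.95 [293, 314]
scene head_face [ 0.459  0.023 -0.001] 0.56 [298, 241]
scene head_face [ 0.607  0.34  -0.002] 0.55 [347, 339]
scene head_face [ 0.557  0.458 -0.002] 0.26 [404, 360]
scene plate_face [ 0.615 -0.166  0.192] 0.58 [205, 172]
scene lever_grip [ 0.613 -0.165  0.19 ] 0.78 [206, 172]
scene spool [ 0.421 -0.294  0.001] 0.95 [238, 186]
scene spool [0.47  0.116 0.001] 0.73 [319, 260]
scene tape [ 0.505 -0.424  0.003] 0.7 [191, 178]
scene meter [ 0.556  0.459 -0.002] 0.75 [405, 360]
scene driver [ 0.603  0.343 -0.002] 0.6 [349, 339]
```

View pics/top1.png

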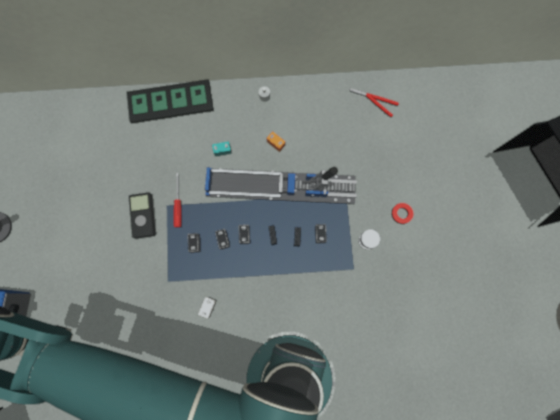

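View pics/scene1.png

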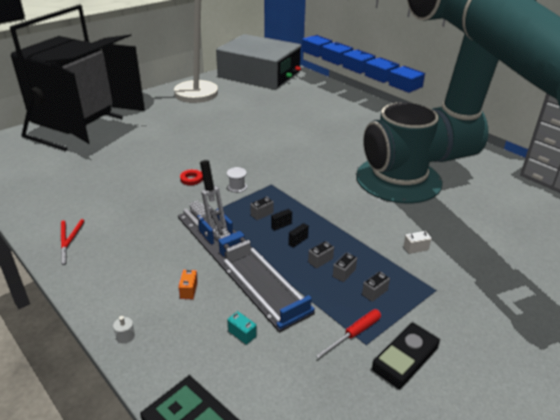

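The top view shows the fixture at (280,185), with its head at (211,182) and grip at (329,173). The four grey caps on the mat are at (194,243), (223,240), (245,235) and (321,234), and the black end plates are at (272,235) and (297,237). 

Possible mix-ups in the top view are orange (276,141), turquoise (222,148), white (207,307) and the black meter (143,216). I'm choosing only the grey and black ones on the mat.

```bash
cat >> h.py <<'E'
def goto(p,yaw):
    "shift in current tool axes and turn about tool z (rad)"
    s=env.state(); R=Ro.from_euler('xyz',s['tool_rot'],degrees=True)
    d=R.inv().apply(np.array(p)-s['tcp_pos']); w=(R.inv()*Ro.from_euler('xyz',[180,0,yaw],degrees=True)).as_rotvec()
    print('tcp',s['tcp_pos'].round(4),s['tool_rot'].round(2),'t',round(s['time_s'],2)); print('shift',d.round(4),'turn',w.round(3))
E
python3 - <<'E'
from h import *
k=env.camera_params('wrist');print(k['mtx'],np.round(k['hand_eye'],3))
goto([0.50,0.09,0.45],84.7)
p=cv2.imread('pics/scene1.png')[170:340,170:440];cv2.imwrite('pics/crop1.png',cv2.resize(p,None,fx=2.9,fy=2.9,interpolation=cv2.INTER_CUBIC))
E
```

```text
[[307.5613094    0.         286.26806615]
 [  0.         307.5613094  210.00432242]
 [  0.           0.           1.        ]] [[-0.001 -0.953 -0.303  0.084]
 [ 1.    -0.001 -0.    -0.001]
 [-0.    -0.303  0.953 -0.166]
 [ 0.     0.     0.     1.   ]]
tcp [0.2058 0.6429 0.2186] [180.    -0.   162.25] t 1.1
shift [-0.4488 -0.4368 -0.2314] turn [ 0.    -0.     1.353]
```

View pics/crop1.png

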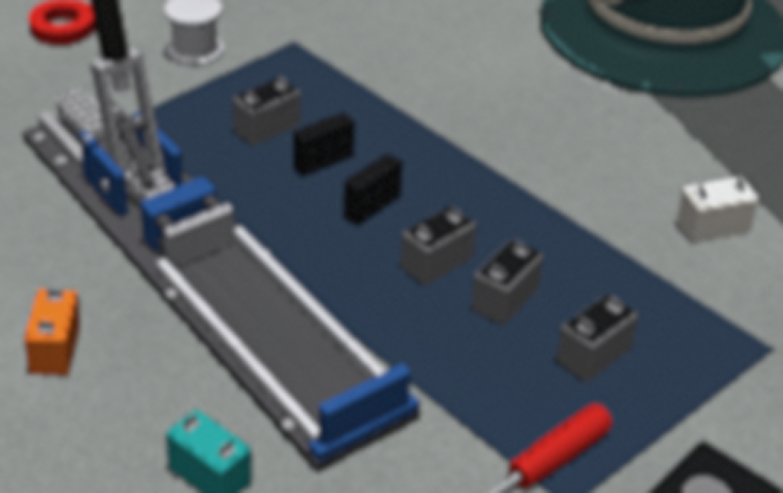

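The crop confirms the choice. Four grey caps with twin tabs and two black ribbed plates are on the mat; the white (715,210), orange (52,330) and turquoise (208,455) boxes are decoys.

Request:
step_arm(
  rows=[
    [[-1,0,0,-0.04,0,0,0],[-1,0,0,-0.08,0,0,0],[-1,0,0,-0.12,0,0,0],[-1,0,0,-0.16,0,0,0],[-1,0,0,-0.2,0,0,0]],
  ],
)

```text
time_s: 1.52
tcp_pos: [0.2056, 0.6424, 0.4208]
tool_rot: [180.0, -0.0, 162.3]
ft_force: [0.4, 0.2, 0.3]
finger_gap: 0.0932
gripper_force: 0.0
```

Request:
step_arm(
  rows=[
    [[-1,-0.029,-0.028,0,0,0,0],[-1,-0.058,-0.056,0,0,0,0],[-1,-0.087,-0.084,0,0,0,0],[-1,-0.116,-0.112,0,0,0,0],[-1,-0.145,-0.14,0,0,0,0]],
  ],
)

```text
time_s: 1.93
tcp_pos: [0.3016, 0.4636, 0.4186]
tool_rot: [180.0, 0.0, 162.3]
ft_force: [1.2, -0.3, 0.5]
finger_gap: 0.0927
gripper_force: 0.0
```

Request:
step_arm(
  rows=[
    [[-1,-0.029,-0.028,0,0,0,0],[-1,-0.058,-0.056,0,0,0,0],[-1,-0.087,-0.084,0,0,0,0],[-1,-0.116,-0.112,0,0,0,0],[-1,-0.145,-0.14,0,0,0,0]],
  ],
)

```text
time_s: 2.35
tcp_pos: [0.3969, 0.2859, 0.4189]
tool_rot: [180.0, 0.0, 162.3]
ft_force: [1.0, 0.0, 0.1]
finger_gap: 0.0931
gripper_force: 0.0
```

Request:
step_arm(
  rows=[
    [[-1,-0.029,-0.028,0,0,0,0.12],[-1,-0.058,-0.056,0,0,0,0.24],[-1,-0.087,-0.084,0,0,0,0.36],[-1,-0.116,-0.112,0,0,0,0.48],[-1,-0.145,-0.14,0,0,0,0.6]],
  ],
)

```text
time_s: 2.77
tcp_pos: [0.4924, 0.1082, 0.419]
tool_rot: [180.0, 0.0, 127.5]
ft_force: [0.3, 1.2, 0.7]
finger_gap: 0.0928
gripper_force: 0.0
```

Request:
step_arm(
  rows=[
    [[-1,0,0,0,0,0,0.12],[-1,0,0,0,0,0,0.24],[-1,0,0,0,0,0,0.36],[-1,0,0,0,0,0,0.48],[-1,0,0,0,0,0,0.6]],
  ],
)

```text
time_s: 3.18
tcp_pos: [0.4921, 0.11, 0.4187]
tool_rot: [180.0, -0.0, 93.1]
ft_force: [-0.2, -0.4, -0.0]
finger_gap: 0.0928
gripper_force: 0.0
```

Request:
step_arm(
  rows=[
    [[-1,0,0,0,0,0,0.07],[-1,0,0,0,0,0,0.15],[-1,0,0,0,0,0,0.153],[-1,0,0,0,0,0,0.153],[-1,0,0,0,0,0,0.153]],
  ],
)

```text
time_s: 3.6
tcp_pos: [0.492, 0.1103, 0.4187]
tool_rot: [180.0, -0.0, 84.9]
ft_force: [1.1, -0.1, 0.1]
finger_gap: 0.0927
gripper_force: 0.0
```

```bash
cat >> h.py <<'E'
def wcloud(d):
    s=env.state(); k=env.camera_params('wrist');v,u=np.mgrid[:d.shape[0],:d.shape[1]];K=k['mtx']
    P=np.stack([(u-K[0,2])/K[0,0]*d,(v-K[1,2])/K[1,1]*d,d],-1); H=np.array(k['hand_eye'])
    P=P@H[:3,:3].T+H[:3,3]
    return Ro.from_euler('xyz',s['tool_rot'],degrees=True).apply(P.reshape(-1,3)).reshape(P.shape)+s['tcp_pos']
def blobs(P,ok,amin,show=True):
    "blobs of a mask rasterised at 1 mm: centre, long, short (mm), yaw of the short side"
    Q=P[ok]; im=np.zeros((1000,1200),np.uint8); i=((Q[:,0])*1000).astype(int); j=((Q[:,1]+.6)*1000).astype(int)
    m=(i>=0)&(i<1000)&(j>=0)&(j<1200); im[i[m],j[m]]=255
    im=cv2.morphologyEx(im,cv2.MORPH_CLOSE,np.ones((7,7)))
    out=[]
    for c in cv2.findContours(im,cv2.RETR_EXTERNAL,cv2.CHAIN_APPROX_NONE)[0]:
        if cv2.contourArea(c)<amin: continue
        b=cv2.boxPoints(cv2.minAreaRect(c)).astype(float); e=[b[1]-b[0],b[2]-b[1]]; l=[np.hypot(*x) for x in e]
        sh=e[int(l[1]<l[0])]; c0=b.mean(0); y=np.degrees(np.arctan2(sh[0],sh[1]))  # sh=(dj=y,di=x)
        yaw=(90-y+90)%180-90; yaw=yaw%180
        out.append(((c0[1]+.5)/1000,(c0[0]+.5)/1000-.6,max(l),min(l),yaw))
        if show: print('x %.4f y %.4f  long %.0f short %.0f shortyaw %.1f'%out[-1])
    return out
E
python3 - <<'E'
from h import *
p,d=snap('wrist','w1.png'); P=wcloud(d); ok=d>0
z=P[...,2];X=P[...,0];Y=P[...,1]
print('bench z',np.median(z[ok&(X<.56)&(X>.37)&(z<.02)]))
dn=np.abs(cv2.boxFilter(z.astype(np.float32),-1,(3,3))-z)<.006
print('caps');o=ok&(X<.55)&(X>.33)&(z>.036)&(z<.048)
blobs(P,o,400)
blue=(p[...,2].astype(int)>p[...,0].astype(int)+40)
print('head top');blobs(P,ok&blue&(X>.57)&(Y>.15)&(z>.052)&(z<.064),100)
print('carr/plate');blobs(P,ok&(X>.57)&(Y<.06)&(Y>-.08)&(z>.049)&(z<.064),100)
print('rails');blobs(P,ok&(X>.57)&(Y>.0)&(Y<.23)&(z>.0215)&(z<.031),200)
for t in ['cap1','end_plate1','head_face','plate_face','lever_grip','fixture']:
    for r in env.mark_of('wrist',t)[:7]: print(t,np.round(r['at'],3),round(r['confidence'],2))
E
```

```text
bench z 0.0013339350838837416
caps
x 0.4696 y 0.1160  long 60 short 34 shortyaw 1.4
x 0.4607 y 0.0219  long 60 short 21 shortyaw 173.5
x 0.4590 y 0.1888  long 60 short 35 shortyaw 168.7
x 0.4555 y -0.1375  long 60 short 34 shortyaw 0.0
x 0.4526 y 0.2838  long 60 short 35 shortyaw 178.8
x 0.4499 y -0.0602  long 59 short 21 shortyaw 7.1
head top
x 0.6606 y 0.2270  long 79 short 12 shortyaw 7.1
carr/plate
x 0.6290 y -0.0402  long 66 short 58 shortyaw 5.7
rails
x 0.9436 y 0.2181  long 39 short 21 shortyaw 172.1
x 0.6864 y 0.1089  long 219 short 13 shortyaw 97.8
x 0.6115 y 0.1148  long 230 short 18 shortyaw 96.1
cap1 [ 0.789 -0.006  0.003] 0.98
cap1 [0.47  0.116 0.001] 0.94
cap1 [0.453 0.284 0.002] 0.93
cap1 [0.772 0.182 0.003] 0.85
cap1 [0.239 0.248 0.004] 0.72
cap1 [ 0.45  -0.135 -0.   ] 0.58
cap1 [ 0.453  0.19  -0.003] 0.56
end_plate1 [ 0.448 -0.057  0.   ] 0.9
end_plate1 [0.461 0.023 0.   ] 0.62
end_plate1 [ 0.451 -0.136  0.004] 0.21
head_face [0.657 0.223 0.016] 0.8
plate_face [ 0.628 -0.014  0.034] 0.7
lever_grip [ 0.614 -0.16   0.186] 0.85
lever_grip [0.459 0.024 0.003] 0.55
lever_grip [ 0.451 -0.137 -0.   ] 0.43
fixture [ 0.631 -0.017  0.   ] 0.89
```

View pics/w1.png

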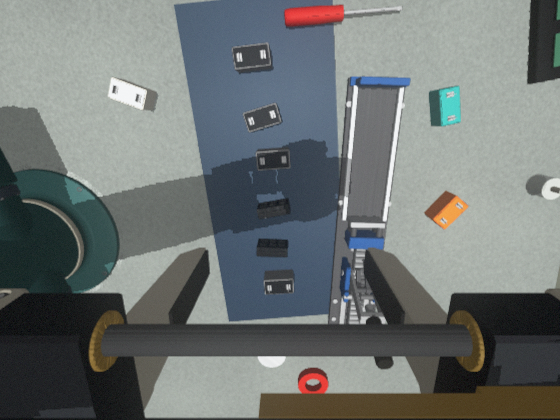

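The wrist view shows the four grey caps at (252,56), (262,118), (272,160) and (278,286), the plates at (272,208) and (272,247), and the head at (380,81). I'll refine the fixture's axis from the rails.

```bash
sed -i "s/yaw=(90-y+90)%180-90; yaw=yaw%180/yaw=y%180/" h.py; python3 - <<'E'
from h import *
p,d=snap('wrist'); P=wcloud(d); ok=d>0
z=P[...,2];X=P[...,0];Y=P[...,1]; br=p.min(-1)>150
C=np.array([.659,.2215])
for a in (83.5,84.5,85.5):
  u=np.array([np.cos(np.radians(a)),np.sin(np.radians(a))]);n=np.array([-u[1],u[0]])
  q=P[...,:2]-C; s=q@u; t=q@n
  o=ok&(z>.019)&(z<.033)&(s<-.02)&(s>-.2)&(np.abs(t)<.06)
  for sg in(1,-1):
    m=o&br&(sg*t>.02)
    f=np.polyfit(s[m],t[m],1); print(a,sg,m.sum(),'z',np.median(z[m]).round(4),'slope deg',np.degrees(np.arctan(f[0])).round(2),'t at s=-.1',np.round(np.polyval(f,-.1),4),'pct',np.percentile(t[m],[2,98]).round(4))
u=np.array([np.cos(np.radians(84.5)),np.sin(np.radians(84.5))]);n=np.array([-u[1],u[0]])
q=P[...,:2]-C; s=q@u; t=q@n
m=ok&(z>.052)&(z<.064)&(np.abs(s)<.03)&(np.abs(t)<.06); print('head s',np.percentile(s[m],[2,10,50,98]).round(4),'t',np.percentile(t[m],[1,99]).round(4),'z',np.median(z[m]))
m=ok&(z>.03)&(s<-.15)&(s>-.3)&(np.abs(t)<.04)
h=np.histogram(s[m],bins=np.arange(-.3,-.15,.005)); print([(round(b,3),c) for c,b in zip(*h)])
m2=m&(z>.049)&(z<.058);print('plate-top s max',np.percentile(s[m2],[50,95,99]))
m=ok&(s<-.05)&(s>-.18)&(np.abs(t)<.02);print('floor',np.median(z[m]))
E
```

```text
83.5 1 404 z 0.0262 slope deg -0.22 t at s=-.1 0.0384 pct [0.0346 0.0419]
83.5 -1 459 z 0.0264 slope deg -0.24 t at s=-.1 -0.0394 pct [-0.0435 -0.0358]
84.5 1 407 z 0.0263 slope deg -1.2 t at s=-.1 0.0402 pct [0.0355 0.0443]
84.5 -1 462 z 0.0264 slope deg -1.24 t at s=-.1 -0.0376 pct [-0.0424 -0.033 ]
85.5 1 407 z 0.0263 slope deg -2.23 t at s=-.1 0.042 pct [0.0362 0.0474]
85.5 -1 459 z 0.0264 slope deg -2.25 t at s=-.1 -0.0359 pct [-0.0416 -0.0298]
head s [-0.0007  0.0006  0.0051  0.011 ] t [-0.04    0.0382] z 0.058227033432000475
[(np.float64(-0.3), np.int64(19)), (np.float64(-0.295), np.int64(15)), (np.float64(-0.29), np.int64(14)), (np.float64(-0.285), np.int64(82)), (np.float64(-0.28), np.int64(97)), (np.float64(-0.275), np.int64(92)), (np.float64(-0.27), np.int64(104)), (np.float64(-0.265), np.int64(184)), (np.float64(-0.26), np.int64(30)), (np.float64(-0.255), np.int64(31)), (np.float64(-0.25), np.int64(33)), (np.float64(-0.245), np.int64(78)), (np.float64(-0.24), np.int64(211)), (np.float64(-0.235), np.int64(29)), (np.float64(-0.23), np.int64(0)), (np.float64(-0.225), np.int64(0)), (np.float64(-0.22), np.int64(0)), (np.float64(-0.215), np.int64(0)), (np.float64(-0.21), np.int64(0)), (np.float64(-0.205), np.int64(0)), (np.float64(-0.2), np.int64(0)), (np.float64(-0.195), np.int64(0)), (np.float64(-0.19), np.int64(0)), (np.float64(-0.185), np.int64(0)), (np.float64(-0.18), np.int64(0)), (np.float64(-0.175), np.int64(0)), (np.float64(-0.17), np.int64(0)), (np.float64(-0.165), np.int64(0)), (np.float64(-0.16), np.int64(0))]
plate-top s max [-0.2553683  -0.23572689 -0.23504736]
floor 0.012457466017464475
```

```bash
cat >> h.py <<'E'
U=np.array([np.cos(np.radians(83.3)),np.sin(np.radians(83.3))]); C=np.array([.659,.2215])
def slot(s,z): return [*(C+s*U),z]
def plan(legs):
    s=env.state(); p=s['tcp_pos']; R=Ro.from_euler('xyz',s['tool_rot'],degrees=True)
    print('tcp',p.round(4),s['tool_rot'].round(2),'t',round(s['time_s'],2))
    for q,yaw in legs:
        R2=Ro.from_euler('xyz',[180,0,yaw],degrees=True); q=np.array(q)
        print(np.round(q,3),'->',R.inv().apply(q-p).round(4),(R.inv()*R2).as_rotvec().round(3)); p,R=q,R2
def job(item,yaw,s):
    x,y=item; a=slot(s,.13)
    plan([((x,y,.13),yaw),((x,y,.02),yaw),((x,y,.13),yaw),(a,83.3),(slot(s,.0315),83.3)])
def find():
    "cap/plate tops on the mat"
    p,d=snap('wrist'); P=wcloud(d); z=P[...,2];X=P[...,0]
    return blobs(P,(d>0)&(X<.56)&(X>.33)&(z>.036)&(z<.048),400)
E
python3 -c "
from h import *
job((.4607,.0219),96.5,-.014)"
```

```text
tcp [0.4921 0.1102 0.4187] [180.    -0.    84.75] t 4.0
[0.461 0.022 0.13 ] -> [-0.0908 -0.0231  0.2887] [ 0.    -0.    -0.205]
[0.461 0.022 0.02 ] -> [ 0.   -0.    0.11] [0. 0. 0.]
[0.461 0.022 0.13 ] -> [ 0.    0.   -0.11] [0. 0. 0.]
[0.657 0.208 0.13 ] -> [0.1622 0.2164 0.    ] [ 0.   -0.    0.23]
[0.657 0.208 0.032] -> [ 0.     -0.      0.0985] [0. 0. 0.]
```

Request:
step_arm(
  rows=[
    [[-1,-0.015,-0.004,0.035,0,0,-0.04],[-1,-0.035,-0.009,0.07,0,0,-0.08],[-1,-0.055,-0.014,0.105,0,0,-0.12],[-1,-0.075,-0.019,0.14,0,0,-0.16],[-1,-0.0908,-0.0231,0.175,0,0,-0.205]],
  ],
)

```text
time_s: 4.42
tcp_pos: [0.46, 0.0209, 0.2421]
tool_rot: [180.0, 0.0, 96.6]
ft_force: [0.1, -0.8, 0.1]
finger_gap: 0.0928
gripper_force: 0.0
```

Request:
step_arm(
  rows=[
    [[-1,0,0,0.035,0,0,0],[-1,0,0,0.07,0,0,0],[-1,0,0,0.1,0,0,0],[-1,0,0,0.1137,0,0,0],[-1,0,0,0.1137,0,0,0]],
  ],
)

```text
time_s: 4.83
tcp_pos: [0.4595, 0.022, 0.1272]
tool_rot: [-179.8, -0.0, 96.5]
ft_force: [-0.2, 0.2, -0.9]
finger_gap: 0.0929
gripper_force: 0.0
```

```bash
python3 -c "
from h import *
find(); plan([((.4607,.0219,.02),96.5)])"
```

```text
x 0.4711 y 0.1163  long 61 short 35 shortyaw 88.8
x 0.4616 y 0.1763  long 60 short 13 shortyaw 96.7
x 0.4620 y 0.0220  long 60 short 21 shortyaw 95.2
x 0.4561 y -0.1403  long 61 short 29 shortyaw 88.4
x 0.4507 y -0.0593  long 60 short 22 shortyaw 81.6
tcp [0.4604 0.022  0.1298] [-1.7991e+02 -1.0000e-02  9.6490e+01] t 4.88
[0.461 0.022 0.02 ] -> [-0.0002  0.0004  0.1098] [-0.002 -0.    -0.   ]
```

Request:
step_arm(
  rows=[
    [[-1,0,0,0.03,0,0,0],[-1,0,0,0.06,0,0,0],[-1,0,0,0.09,0,0,0],[-1,0,0,0.11,0,0,0],[-1,0,0,0.11,0,0,0]],
  ],
)

```text
time_s: 5.3
tcp_pos: [0.4601, 0.022, 0.0184]
tool_rot: [-179.8, -0.0, 96.5]
ft_force: [-0.7, -0.8, -0.8]
finger_gap: 0.0929
gripper_force: 0.0
```

Request:
step_arm(
  rows=[
    [[1,0,0,0,0,0,0],[1,0,0,0,0,0,0],[1,0,0,0,0,0,0],[1,0,0,0,0,0,0],[1,0,0,0,0,0,0]],
  ],
  squeeze=25,
)

```text
time_s: 5.72
tcp_pos: [0.4613, 0.022, 0.0211]
tool_rot: [179.9, 0.0, 96.5]
ft_force: [-0.1, -0.3, 0.9]
finger_gap: 0.0641
gripper_force: 0.0
```

Request:
step_arm(
  rows=[
    [[1,0,0,-0.01,0,0,0],[1,0,0,-0.03,0,0,0],[1,0,0,-0.06,0,0,0],[1,0,0,-0.09,0,0,0],[1,0,0,-0.11,0,0,0]],
  ],
)

```text
time_s: 6.13
tcp_pos: [0.4611, 0.0219, 0.1338]
tool_rot: [179.9, 0.0, 96.5]
ft_force: [-0.1, 0.8, -0.6]
finger_gap: 0.0598
gripper_force: 25.0
```

Request:
step_arm(
  rows=[
    [[1,0.01,0.014,0,0,0,0],[1,0.03,0.04,0,0,0,0],[1,0.05,0.067,0,0,0,0],[1,0.07,0.094,0,0,0,0],[1,0.09,0.12,0,0,0,0]],
  ],
)

```text
time_s: 6.55
tcp_pos: [0.5709, 0.1262, 0.1309]
tool_rot: [180.0, -0.0, 96.5]
ft_force: [-0.5, -0.9, -0.3]
finger_gap: 0.0598
gripper_force: 25.0
```

Request:
step_arm(
  rows=[
    [[1,0.02,0.027,0,0,0,0.05],[1,0.04,0.054,0,0,0,0.1],[1,0.06,0.08,0,0,0,0.15],[1,0.0722,0.0964,0,0,0,0.2],[1,0.0722,0.0964,0,0,0,0.23]],
  ],
)

```text
time_s: 6.97
tcp_pos: [0.6592, 0.21, 0.13]
tool_rot: [-180.0, -0.0, 83.2]
ft_force: [0.6, 0.5, -0.8]
finger_gap: 0.0597
gripper_force: 25.0
```

```bash
python3 -c "
from h import *
plan([(slot(-.014,.0315),83.3)])"
```

```text
tcp [0.6592 0.21   0.13  ] [-1.7998e+02 -2.0000e-02  8.3220e+01] t 6.97
[0.657 0.208 0.032] -> [-0.0026 -0.0015  0.0985] [-0.    -0.    -0.001]
```

```bash
cat >> h.py <<'E'
def held():
    "height of top of the held thing above TCP, and extent along tool x"
    p,d=snap('wrist'); s=env.state(); R=Ro.from_euler('xyz',s['tool_rot'],degrees=True)
    P=wcloud(d); T=R.inv().apply((P-s['tcp_pos']).reshape(-1,3))
    m=(d.ravel()>0)&(np.abs(T[:,1])<.022)&(np.abs(T[:,0])<.04)&(np.abs(T[:,2])<.06)
    q=T[m]; print(len(q),'top above tcp',np.percentile(-q[:,2],[50,90,97]).round(4)); t=np.percentile(-q[:,2],90)
    print('x of top',np.percentile(q[-q[:,2]>t-.006,0],[2,98]).round(4))
E
python3 -c "
from h import *
held()"
```

```text
4784 top above tcp [0.0184 0.0197 0.0201]
x of top [-0.0091  0.0102]
```

Request:
step_arm(
  rows=[
    [[1,-0.0026,-0.0015,0.03,0,0,0],[1,-0.0026,-0.0015,0.06,0,0,0],[1,-0.0026,-0.0015,0.08,0,0,0],[1,-0.0026,-0.0015,0.09,0,0,0],[1,-0.0026,-0.0015,0.092,0,0,0]],
  ],
)

```text
time_s: 7.43
tcp_pos: [0.6548, 0.2047, 0.0371]
tool_rot: [-179.9, 0.0, 83.3]
ft_force: [-0.5, -0.4, -0.3]
finger_gap: 0.0597
gripper_force: 25.0
```

Request:
step_arm(
  rows=[
    [[1,0,0,0,0,0,0],[-0.2,0,0,0,0,0,0],[-1,0,0,0,0,0,0],[-1,0,0,0,0,0,0],[-1,0,0,0,0,0,0]],
  ],
)

```text
time_s: 7.85
tcp_pos: [0.656, 0.2052, 0.0389]
tool_rot: [179.9, -0.0, 83.3]
ft_force: [-0.4, 0.6, -0.8]
finger_gap: 0.0755
gripper_force: 0.0
```

Request:
step_arm(
  rows=[
    [[-1,0,0,0,0,0,0],[-1,0,0,-0.03,0,0,0],[-1,0,0,-0.06,0,0,0],[-1,0,0,-0.09,0,0,0],[-1,0,0,-0.11,0,0,0]],
  ],
)

```text
time_s: 8.27
tcp_pos: [0.6561, 0.2053, 0.1514]
tool_rot: [179.9, -0.1, 83.3]
ft_force: [0.7, 1.0, 0.4]
finger_gap: 0.0929
gripper_force: 0.0
```

```bash
cat >> h.py <<'E'
def chan(fn=None):
    "tops in the channel, in fixture axes: s (from head face), t"
    p,d=snap('wrist',fn); P=wcloud(d); q=P[...,:2]-C; s=q@U; t=q@np.array([-U[1],U[0]]); z=P[...,2]
    F=np.stack([t+.5,s,z],-1)
    for b in blobs(F,(d>0)&(z>.049)&(z<.0602)&(np.abs(t)<.045)&(s<-.002)&(s>-.3),300,False):
        print('s %.4f t %.4f long %.0f short %.0f yaw-fix %.1f'%(b[1],b[0]-.5,b[2],b[3],b[4]-90))
E
python3 -c "
from h import *
chan('c1.png');find();job((.4705,.116),88.8,-.045)"
```

```text
s -0.0165 t -0.0020 long 59 short 20 yaw-fix 0.0
x 0.4588 y 0.1895  long 62 short 35 shortyaw 101.8
x 0.4523 y 0.2844  long 61 short 35 shortyaw 91.4
tcp [0.657  0.2055 0.1528] [ 1.7967e+02 -1.3000e-01  8.3300e+01] t 8.37
[0.47  0.116 0.13 ] -> [-0.1107 -0.1749  0.0215] [ 0.006 -0.002 -0.096]
[0.47  0.116 0.02 ] -> [ 0.   -0.    0.11] [0. 0. 0.]
[0.47  0.116 0.13 ] -> [ 0.    0.   -0.11] [0. 0. 0.]
[0.654 0.177 0.13 ] -> [0.0646 0.1819 0.    ] [ 0.    -0.     0.096]
[0.654 0.177 0.032] -> [ 0.     -0.      0.0985] [0. 0. 0.]
```

View pics/c1.png

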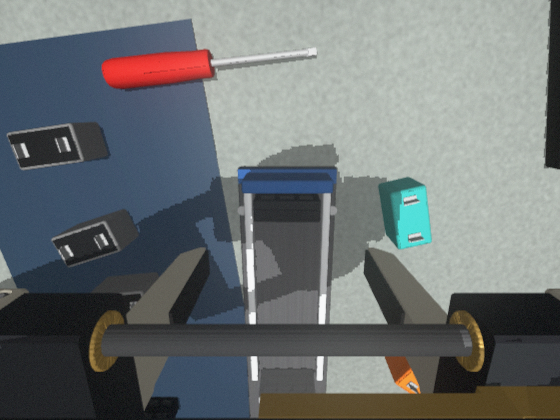

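The end plate stands square by the head, at pixel (287,208), s = -16 mm. Next is the cap at y = 0.116.

Request:
step_arm(
  rows=[
    [[-1,-0.01,-0.016,0,0,0,0],[-1,-0.032,-0.05,0,0,0,0],[-1,-0.054,-0.085,0,0,0,0],[-1,-0.076,-0.12,0,0,0,-0.05],[-1,-0.098,-0.155,0.01,0,0,-0.096]],
  ],
)

```text
time_s: 8.78
tcp_pos: [0.4896, 0.1257, 0.1384]
tool_rot: [179.9, -0.0, 88.9]
ft_force: [0.4, -0.4, 1.0]
finger_gap: 0.0929
gripper_force: 0.0
```

```bash
python3 -c "
from h import *
find(); plan([((.4705,.116,.02),88.8)])"
```

```text
x 0.4625 y 0.1140  long 60 short 33 shortyaw 90.0
x 0.4510 y 0.1865  long 61 short 34 shortyaw 101.3
x 0.4445 y 0.2755  long 60 short 24 shortyaw 90.0
x 0.4429 y -0.0622  long 60 short 22 shortyaw 83.0
tcp [0.4831 0.1233 0.1344] [-1.7972e+02  1.0000e-01  8.9150e+01] t 8.83
[0.47  0.116 0.02 ] -> [-0.0073 -0.0119  0.1145] [-0.005  0.002  0.006]
```

Request:
step_arm(
  rows=[
    [[-1,0,0,0,0,0,0],[-1,0,0,0,0,0,0],[-1,0,0,0,0,0,0],[-1,0,0,0,0,0,0],[-1,0,0,0,0,0,0]],
  ],
)

```text
time_s: 9.25
tcp_pos: [0.4918, 0.1266, 0.138]
tool_rot: [-180.0, 0.0, 88.8]
ft_force: [-0.7, 0.4, -0.5]
finger_gap: 0.0931
gripper_force: 0.0
```

```bash
python3 -c "
from h import *
find(); plan([((.4705,.116,.02),88.8)])"
```

```text
x 0.4695 y 0.1165  long 60 short 34 shortyaw 90.0
x 0.4583 y 0.1892  long 61 short 35 shortyaw 101.3
x 0.4520 y 0.2785  long 61 short 24 shortyaw 90.0
x 0.4490 y -0.0595  long 61 short 22 shortyaw 83.1
tcp [0.4916 0.1265 0.138 ] [-1.7997e+02  1.0000e-02  8.8800e+01] t 9.3
[0.47  0.116 0.02 ] -> [-0.0109 -0.0208  0.118 ] [-0.001  0.     0.   ]
```

Request:
step_arm(
  rows=[
    [[-1,-0.011,-0.021,0.01,0,0,0],[-1,-0.011,-0.021,0.04,0,0,0],[-1,-0.011,-0.021,0.08,0,0,0],[-1,-0.011,-0.021,0.11,0,0,0],[-1,-0.011,-0.021,0.118,0,0,0]],
  ],
)

```text
time_s: 9.72
tcp_pos: [0.4677, 0.1154, 0.0155]
tool_rot: [-179.7, 0.1, 88.8]
ft_force: [-0.9, 0.0, -0.9]
finger_gap: 0.093
gripper_force: 0.0
```

Request:
step_arm(
  rows=[
    [[-1,0,0,0,0,0,0],[1,0,0,0,0,0,0],[1,0,0,0,0,0,0],[1,0,0,0,0,0,0],[1,0,0,0,0,0,0]],
  ],
)

```text
time_s: 10.13
tcp_pos: [0.4706, 0.1159, 0.0216]
tool_rot: [179.9, -0.0, 88.8]
ft_force: [0.8, 1.0, -0.0]
finger_gap: 0.0708
gripper_force: 0.0
```

Request:
step_arm(
  rows=[
    [[1,0,0,0,0,0,0],[1,0,0,0,0,0,0],[1,0,0,0,0,0,0],[1,0,0,0,0,0,0],[1,0,0,0,0,0,0]],
  ],
)

```text
time_s: 10.55
tcp_pos: [0.4701, 0.1158, 0.0209]
tool_rot: [180.0, -0.0, 88.8]
ft_force: [-2.5, -0.2, 6.1]
finger_gap: 0.0598
gripper_force: 25.0
```

Request:
step_arm(
  rows=[
    [[1,0,0,-0.01,0,0,0],[1,0,0,-0.03,0,0,0],[1,0,0,-0.06,0,0,0],[1,0,0,-0.09,0,0,0],[1,0,0,-0.11,0,0,0]],
  ],
)

```text
time_s: 10.97
tcp_pos: [0.4701, 0.1157, 0.1336]
tool_rot: [179.9, -0.0, 88.8]
ft_force: [0.4, -0.1, -1.5]
finger_gap: 0.0596
gripper_force: 25.0
```

Request:
step_arm(
  rows=[
    [[1,0.007,0.02,0,0,0,0],[1,0.02,0.058,0,0,0,0.02],[1,0.033,0.096,0,0,0,0.05],[1,0.046,0.135,0,0,0,0.08],[1,0.057,0.168,0,0,0,0.096]],
  ],
)

```text
time_s: 11.38
tcp_pos: [0.641, 0.1698, 0.1304]
tool_rot: [180.0, -0.0, 83.2]
ft_force: [-0.1, -0.7, -1.6]
finger_gap: 0.0597
gripper_force: 25.0
```

Request:
step_arm(
  rows=[
    [[1,0.003,0.013,0,0,0,0],[1,0.003,0.013,0,0,0,0],[1,0.003,0.013,0,0,0,0],[1,0.003,0.013,0,0,0,0],[1,0.003,0.013,0,0,0,0]],
  ],
)

```text
time_s: 11.8
tcp_pos: [0.6514, 0.1704, 0.1307]
tool_rot: [180.0, -0.0, 83.3]
ft_force: [0.5, 0.0, -1.5]
finger_gap: 0.0597
gripper_force: 25.0
```

```bash
python3 -c "
from h import *
held(); plan([(slot(-.048,.0325),83.3)])"
```

```text
6572 top above tcp [0.0214 0.0227 0.0238]
x of top [-0.014   0.0177]
tcp [0.6515 0.1704 0.1308] [ 1.7997e+02 -1.0000e-02  8.3300e+01] t 11.85
[0.653 0.174 0.032] -> [0.0036 0.0014 0.0983] [ 0.001 -0.    -0.   ]
```

Request:
step_arm(
  rows=[
    [[1,0.003,0,0.03,0,0,0],[1,0.003,0,0.06,0,0,0],[1,0.003,0,0.085,0,0,0],[1,0.003,0,0.096,0,0,0],[1,0.003,0,0.098,0,0,0]],
  ],
)

```text
time_s: 12.27
tcp_pos: [0.6514, 0.1734, 0.0311]
tool_rot: [-179.9, 0.0, 83.3]
ft_force: [0.8, -0.3, -1.5]
finger_gap: 0.0596
gripper_force: 25.0
```

Request:
step_arm(
  rows=[
    [[1,0,0,0,0,0,0],[1,0,0,0,0,0,0],[-0.2,0,0,0,0,0,0],[-1,0,0,0,0,0,0],[-1,0,0,0,0,0,0]],
  ],
)

```text
time_s: 12.68
tcp_pos: [0.6529, 0.1736, 0.033]
tool_rot: [179.9, -0.0, 83.3]
ft_force: [0.5, -0.4, -0.6]
finger_gap: 0.0688
gripper_force: 0.0
```

Request:
step_arm(
  rows=[
    [[-1,0,0,0,0,0,0],[-1,0,0,-0.03,0,0,0],[-1,0,0,-0.06,0,0,0],[-1,0,0,-0.09,0,0,0],[-1,0,0,-0.11,0,0,0]],
  ],
)

```text
time_s: 13.1
tcp_pos: [0.6531, 0.1737, 0.1456]
tool_rot: [179.8, -0.1, 83.3]
ft_force: [0.9, -0.1, 0.8]
finger_gap: 0.0925
gripper_force: 0.0
```

Request:
step_arm(
  rows=[
    [[-1,0,0,0,0,0,0],[-1,0,0,0,0,0,0],[-1,0,0,0,0,0,0],[-1,0,0,0,0,0,0],[-1,0,0,0,0,0,0]],
  ],
)

```text
time_s: 13.52
tcp_pos: [0.6521, 0.1735, 0.1408]
tool_rot: [-179.9, 0.0, 83.3]
ft_force: [0.3, -0.3, 0.1]
finger_gap: 0.0925
gripper_force: 0.0
```

```bash
python3 -c "
from h import *
chan();find();job((.4586,.189),101.3,-.086)"
```

```text
s -0.0350 t -0.0005 long 60 short 57 yaw-fix 0.0
s -0.2436 t -0.0009 long 63 short 21 yaw-fix 1.0
x 0.4590 y 0.1895  long 61 short 35 shortyaw 101.8
x 0.4529 y 0.2845  long 61 short 35 shortyaw 91.2
tcp [0.6523 0.1735 0.1412] [-1.7994e+02  2.0000e-02  8.3290e+01] t 13.62
[0.459 0.189 0.13 ] -> [-0.0072 -0.1942  0.0115] [-0.001  0.    -0.314]
[0.459 0.189 0.02 ] -> [ 0.   -0.    0.11] [0. 0. 0.]
[0.459 0.189 0.13 ] -> [ 0.    0.   -0.11] [0. 0. 0.]
[0.649 0.136 0.13 ] -> [-0.0892  0.1763  0.    ] [-0.    -0.     0.314]
[0.649 0.136 0.032] -> [ 0.     -0.      0.0985] [0. 0. 0.]
```

Request:
step_arm(
  rows=[
    [[-1,0,-0.02,0,0,0,-0.05],[-1,-0.001,-0.055,0,0,0,-0.11],[-1,-0.003,-0.095,0,0,0,-0.17],[-1,-0.005,-0.135,0,0,0,-0.24],[-1,-0.007,-0.175,0.011,0,0,-0.314]],
  ],
)

```text
time_s: 14.03
tcp_pos: [0.4769, 0.1871, 0.1321]
tool_rot: [179.9, -0.0, 101.5]
ft_force: [0.5, 1.3, 0.9]
finger_gap: 0.0933
gripper_force: 0.0
```

Request:
step_arm(
  rows=[
    [[-1,-0.006,-0.018,0,0,0,0],[-1,-0.006,-0.018,0,0,0,0],[-1,-0.006,-0.018,0,0,0,0],[-1,-0.006,-0.018,0,0,0,0],[-1,-0.006,-0.018,0,0,0,0]],
  ],
)

```text
time_s: 14.45
tcp_pos: [0.4623, 0.1777, 0.1312]
tool_rot: [-180.0, -0.0, 101.3]
ft_force: [-0.7, -0.2, -1.0]
finger_gap: 0.093
gripper_force: 0.0
```

```bash
python3 -c "
from h import *
find();job((.4588,.189),101.3,-.085)"
```

```text
x 0.4581 y 0.1895  long 61 short 34 shortyaw 101.8
x 0.4519 y 0.2842  long 61 short 35 shortyaw 91.7
x 0.4488 y -0.0586  long 59 short 22 shortyaw 84.3
tcp [0.4622 0.1777 0.131 ] [-179.98    0.    101.26] t 14.5
[0.459 0.189 0.13 ] -> [ 0.0117 -0.0011  0.001 ] [-0.     0.    -0.001]
[0.459 0.189 0.02 ] -> [ 0.   -0.    0.11] [0. 0. 0.]
[0.459 0.189 0.13 ] -> [ 0.    0.   -0.11] [0. 0. 0.]
[0.649 0.137 0.13 ] -> [-0.0882  0.1764  0.    ] [-0.    -0.     0.314]
[0.649 0.137 0.032] -> [ 0.     -0.      0.0985] [0. 0. 0.]
```

Request:
step_arm(
  rows=[
    [[-1,0.0117,-0.001,0.01,0,0,0],[-1,0.0117,-0.001,0.04,0,0,0],[-1,0.0117,-0.001,0.08,0,0,0],[-1,0.0117,-0.001,0.105,0,0,0],[-1,0.0117,-0.001,0.111,0,0,0]],
  ],
)

```text
time_s: 14.92
tcp_pos: [0.4558, 0.1887, 0.0149]
tool_rot: [-179.6, 0.0, 101.3]
ft_force: [0.1, 0.4, -1.1]
finger_gap: 0.093
gripper_force: 0.0
```

Request:
step_arm(
  rows=[
    [[-1,0,0,0,0,0,0],[1,0,0,0,0,0,0],[1,0,0,0,0,0,0],[1,0,0,0,0,0,0],[1,0,0,0,0,0,0]],
  ],
)

```text
time_s: 15.33
tcp_pos: [0.4589, 0.1892, 0.0215]
tool_rot: [179.9, -0.0, 101.3]
ft_force: [0.7, 0.6, -0.3]
finger_gap: 0.0712
gripper_force: 0.0
```

Request:
step_arm(
  rows=[
    [[1,0,0,0,0,0,0],[1,0,0,0,0,0,0],[1,0,0,0,0,0,0],[1,0,0,0,0,0,0],[1,0,0,0,0,0,0]],
  ],
)

```text
time_s: 15.75
tcp_pos: [0.4585, 0.189, 0.0208]
tool_rot: [180.0, -0.0, 101.3]
ft_force: [-2.0, 0.1, 6.9]
finger_gap: 0.0599
gripper_force: 25.0
```

Request:
step_arm(
  rows=[
    [[1,0,0,-0.01,0,0,0],[1,0,0,-0.03,0,0,0],[1,0,0,-0.06,0,0,0],[1,0,0,-0.09,0,0,0],[1,0,0,-0.11,0,0,0]],
  ],
)

```text
time_s: 16.17
tcp_pos: [0.4585, 0.189, 0.1335]
tool_rot: [179.9, -0.0, 101.3]
ft_force: [-0.4, 0.1, -1.7]
finger_gap: 0.0596
gripper_force: 25.0
```

Request:
step_arm(
  rows=[
    [[1,-0.008,0.016,0,0,0,0.04],[1,-0.026,0.052,0,0,0,0.1],[1,-0.044,0.088,0,0,0,0.17],[1,-0.062,0.124,0,0,0,0.24],[1,-0.08,0.16,0,0,0,0.314]],
  ],
)

```text
time_s: 16.58
tcp_pos: [0.6324, 0.1411, 0.1306]
tool_rot: [180.0, -0.0, 83.1]
ft_force: [-0.3, -0.2, -0.6]
finger_gap: 0.0597
gripper_force: 25.0
```

Request:
step_arm(
  rows=[
    [[1,-0.003,0.017,0,0,0,0],[1,-0.003,0.017,0,0,0,0],[1,-0.003,0.017,0,0,0,0],[1,-0.003,0.017,0,0,0,0],[1,-0.003,0.017,0,0,0,0]],
  ],
)

```text
time_s: 17.0
tcp_pos: [0.6465, 0.1372, 0.1306]
tool_rot: [180.0, -0.0, 83.3]
ft_force: [-0.9, 0.2, -2.2]
finger_gap: 0.0595
gripper_force: 25.0
```

```bash
python3 -c "
from h import *
held(); plan([(slot(-.085,.0325),83.3)])"
```

```text
6579 top above tcp [0.0215 0.0227 0.0237]
x of top [-0.0151  0.0175]
tcp [0.6465 0.1373 0.1307] [ 1.7998e+02 -1.0000e-02  8.3340e+01] t 17.05
[0.649 0.137 0.032] -> [0.0001 0.0025 0.0982] [ 0.    -0.     0.001]
```

Request:
step_arm(
  rows=[
    [[1,-0.001,0.001,0.03,0,0,0],[1,-0.001,0.001,0.06,0,0,0],[1,-0.001,0.001,0.085,0,0,0],[1,-0.001,0.001,0.096,0,0,0],[1,-0.001,0.001,0.098,0,0,0]],
  ],
)

```text
time_s: 17.47
tcp_pos: [0.6469, 0.136, 0.0311]
tool_rot: [-179.9, 0.0, 83.3]
ft_force: [1.1, -0.2, -2.1]
finger_gap: 0.06
gripper_force: 25.0
```

Request:
step_arm(
  rows=[
    [[1,0,0,0,0,0,0],[1,0,0,0,0,0,0],[-0.2,0,0,0,0,0,0],[-1,0,0,0,0,0,0],[-1,0,0,0,0,0,0]],
  ],
)

```text
time_s: 17.88
tcp_pos: [0.6485, 0.1358, 0.033]
tool_rot: [179.9, -0.0, 83.3]
ft_force: [-0.7, 0.1, -0.5]
finger_gap: 0.0689
gripper_force: 0.0
```

Request:
step_arm(
  rows=[
    [[-1,0,0,0,0,0,0],[-1,0,0,-0.03,0,0,0],[-1,0,0,-0.06,0,0,0],[-1,0,0,-0.09,0,0,0],[-1,0,0,-0.11,0,0,0]],
  ],
)

```text
time_s: 18.3
tcp_pos: [0.6487, 0.1358, 0.1456]
tool_rot: [179.8, -0.0, 83.3]
ft_force: [0.6, -0.1, 0.1]
finger_gap: 0.0925
gripper_force: 0.0
```

Request:
step_arm(
  rows=[
    [[-1,0,0,0,0,0,0],[-1,0,0,0,0,0,0],[-1,0,0,0,0,0,0],[-1,0,0,0,0,0,0],[-1,0,0,0,0,0,0]],
  ],
)

```text
time_s: 18.72
tcp_pos: [0.6478, 0.1356, 0.1408]
tool_rot: [-179.9, 0.0, 83.3]
ft_force: [0.2, -0.1, -0.2]
finger_gap: 0.0928
gripper_force: 0.0
```

```bash
python3 -c "
from h import *
chan();find();job((.4525,.2842),91.3,-.123)"
```

```text
s -0.0540 t -0.0010 long 95 short 61 yaw-fix -90.0
s -0.2615 t -0.0010 long 65 short 46 yaw-fix 0.0
x 0.4560 y 0.2840  long 55 short 35 shortyaw 90.0
tcp [0.6479 0.1356 0.1413] [-1.7993e+02  2.0000e-02  8.3290e+01] t 18.82
[0.452 0.284 0.13 ] -> [ 0.1247 -0.2114  0.0115] [-0.001  0.    -0.14 ]
[0.452 0.284 0.02 ] -> [ 0.   -0.    0.11] [0. 0. 0.]
[0.452 0.284 0.13 ] -> [ 0.    0.   -0.11] [0. 0. 0.]
[0.645 0.099 0.13 ] -> [-0.1892  0.1879  0.    ] [ 0.   -0.    0.14]
[0.645 0.099 0.032] -> [ 0.     -0.      0.0985] [0. 0. 0.]
```

Request:
step_arm(
  rows=[
    [[-1,0.01,-0.017,0,0,0,-0.03],[-1,0.028,-0.047,0,0,0,-0.06],[-1,0.047,-0.08,0,0,0,-0.09],[-1,0.066,-0.112,0,0,0,-0.12],[-1,0.085,-0.144,0.005,0,0,-0.14]],
  ],
)

```text
time_s: 19.23
tcp_pos: [0.5139, 0.2376, 0.1375]
tool_rot: [180.0, -0.0, 91.4]
ft_force: [-0.2, 0.3, 0.7]
finger_gap: 0.0932
gripper_force: 0.0
```

Request:
step_arm(
  rows=[
    [[-1,0.024,-0.03,0,0,0,0],[-1,0.042,-0.06,0,0,0,0],[-1,0.049,-0.061,0,0,0,0],[-1,0.049,-0.061,0,0,0,0],[-1,0.049,-0.061,0,0,0,0]],
  ],
)

```text
time_s: 19.65
tcp_pos: [0.4532, 0.2846, 0.1371]
tool_rot: [180.0, 0.0, 91.4]
ft_force: [-0.0, -1.4, -0.6]
finger_gap: 0.093
gripper_force: 0.0
```

Request:
step_arm(
  rows=[
    [[-1,0,0,0,0,0,0],[-1,0,0,0,0,0,0],[-1,0,0,0,0,0,0],[-1,0,0,0,0,0,0],[-1,0,0,0,0,0,0]],
  ],
)

```text
time_s: 20.07
tcp_pos: [0.4533, 0.2842, 0.137]
tool_rot: [-180.0, 0.0, 91.3]
ft_force: [0.6, -0.3, 0.3]
finger_gap: 0.0929
gripper_force: 0.0
```

```bash
python3 -c "
from h import *
find();job((.4525,.2842),91.3,-.1225)"
```

```text
x 0.5227 y 0.4335  long 74 short 33 shortyaw 90.9
x 0.4520 y 0.2851  long 60 short 34 shortyaw 91.3
tcp [0.4532 0.2843 0.1371] [-1.7999e+02  1.0000e-02  9.1290e+01] t 20.12
[0.452 0.284 0.13 ] -> [-0.     -0.0007  0.0071] [-0.  0. -0.]
[0.452 0.284 0.02 ] -> [ 0.   -0.    0.11] [0. 0. 0.]
[0.452 0.284 0.13 ] -> [ 0.    0.   -0.11] [0. 0. 0.]
[0.645 0.1   0.13 ] -> [-0.1887  0.188   0.    ] [ 0.   -0.    0.14]
[0.645 0.1   0.032] -> [ 0.     -0.      0.0985] [0. 0. 0.]
```

Request:
step_arm(
  rows=[
    [[-1,0,-0.001,0.02,0,0,0],[-1,0,-0.001,0.05,0,0,0],[-1,0,-0.001,0.085,0,0,0],[-1,0,-0.001,0.11,0,0,0],[-1,0,-0.001,0.117,0,0,0]],
  ],
)

```text
time_s: 20.53
tcp_pos: [0.4502, 0.2834, 0.016]
tool_rot: [-179.7, 0.1, 91.3]
ft_force: [-0.4, -1.3, -0.4]
finger_gap: 0.0931
gripper_force: 0.0
```

Request:
step_arm(
  rows=[
    [[-1,0,0,0,0,0,0],[1,0,0,0,0,0,0],[1,0,0,0,0,0,0],[1,0,0,0,0,0,0],[1,0,0,0,0,0,0]],
  ],
)

```text
time_s: 20.95
tcp_pos: [0.4526, 0.2849, 0.0216]
tool_rot: [179.9, -0.1, 91.3]
ft_force: [0.2, 0.2, -0.8]
finger_gap: 0.071
gripper_force: 0.0
```

Request:
step_arm(
  rows=[
    [[1,0,0,0,0,0,0],[1,0,0,0,0,0,0],[1,0,0,0,0,0,0],[1,0,0,0,0,0,0],[1,0,0,0,0,0,0]],
  ],
)

```text
time_s: 21.37
tcp_pos: [0.4521, 0.2846, 0.0208]
tool_rot: [180.0, -0.0, 91.3]
ft_force: [-2.1, -0.6, 6.3]
finger_gap: 0.0598
gripper_force: 25.0
```

Request:
step_arm(
  rows=[
    [[1,0,0,-0.01,0,0,0],[1,0,0,-0.03,0,0,0],[1,0,0,-0.06,0,0,0],[1,0,0,-0.09,0,0,0],[1,0,0,-0.11,0,0,0]],
  ],
)

```text
time_s: 21.78
tcp_pos: [0.4523, 0.2847, 0.1335]
tool_rot: [179.9, -0.1, 91.3]
ft_force: [1.3, -1.1, -1.4]
finger_gap: 0.0598
gripper_force: 25.0
```

Request:
step_arm(
  rows=[
    [[1,-0.01,0.01,0,0,0,0],[1,-0.035,0.035,0,0,0,0],[1,-0.06,0.06,0,0,0,0],[1,-0.085,0.085,0,0,0,0],[1,-0.11,0.11,0,0,0,0]],
  ],
)

```text
time_s: 22.2
tcp_pos: [0.5653, 0.1758, 0.1308]
tool_rot: [180.0, -0.0, 91.3]
ft_force: [1.2, 0.4, -1.2]
finger_gap: 0.0601
gripper_force: 25.0
```

Request:
step_arm(
  rows=[
    [[1,-0.025,0.025,0,0,0,0.04],[1,-0.05,0.05,0,0,0,0.08],[1,-0.07,0.07,0,0,0,0.12],[1,-0.078,0.078,0,0,0,0.14],[1,-0.078,0.078,0,0,0,0.14]],
  ],
)

```text
time_s: 22.62
tcp_pos: [0.6453, 0.0991, 0.13]
tool_rot: [-180.0, 0.0, 83.1]
ft_force: [0.2, -0.3, -2.7]
finger_gap: 0.0596
gripper_force: 25.0
```

Request:
step_arm(
  rows=[
    [[1,0,0,0,0,0,0],[1,0,0,0,0,0,0],[1,0,0,0,0,0,0],[1,0,0,0,0,0,0],[1,0,0,0,0,0,0]],
  ],
)

```text
time_s: 23.03
tcp_pos: [0.6438, 0.1016, 0.1304]
tool_rot: [180.0, -0.0, 83.4]
ft_force: [-0.2, -0.1, -1.4]
finger_gap: 0.0599
gripper_force: 25.0
```

```bash
python3 -c "
from h import *
held(); plan([(slot(-.1225,.0325),83.3)])"
```

```text
6586 top above tcp [0.0215 0.0227 0.0237]
x of top [-0.0157  0.017 ]
tcp [0.6439 0.1014 0.1304] [ 1.7998e+02 -1.0000e-02  8.3350e+01] t 23.08
[0.645 0.1   0.032] -> [-0.0015  0.0009  0.0979] [ 0.    -0.     0.001]
```

Request:
step_arm(
  rows=[
    [[1,-0.002,0,0.03,0,0,0],[1,-0.002,0,0.06,0,0,0],[1,-0.002,0,0.085,0,0,0],[1,-0.002,0,0.096,0,0,0],[1,-0.002,0,0.098,0,0,0]],
  ],
)

```text
time_s: 23.5
tcp_pos: [0.6431, 0.0991, 0.0307]
tool_rot: [-179.9, 0.0, 83.3]
ft_force: [0.4, 0.1, -1.8]
finger_gap: 0.0597
gripper_force: 25.0
```

Request:
step_arm(
  rows=[
    [[1,0,0,0,0,0,0],[1,0,0,0,0,0,0],[-0.2,0,0,0,0,0,0],[-1,0,0,0,0,0,0],[-1,0,0,0,0,0,0]],
  ],
)

```text
time_s: 23.92
tcp_pos: [0.6444, 0.099, 0.033]
tool_rot: [179.9, -0.0, 83.3]
ft_force: [0.2, -0.3, -0.2]
finger_gap: 0.0686
gripper_force: 0.0
```

Request:
step_arm(
  rows=[
    [[-1,0,0,0,0,0,0],[-1,0,0,-0.03,0,0,0],[-1,0,0,-0.06,0,0,0],[-1,0,0,-0.09,0,0,0],[-1,0,0,-0.11,0,0,0]],
  ],
)

```text
time_s: 24.33
tcp_pos: [0.6446, 0.099, 0.1457]
tool_rot: [179.8, -0.0, 83.3]
ft_force: [0.8, 0.3, 0.6]
finger_gap: 0.093
gripper_force: 0.0
```

Request:
step_arm(
  rows=[
    [[-1,0,0,0,0,0,0],[-1,0,0,0,0,0,0],[-1,0,0,0,0,0,0],[-1,0,0,0,0,0,0],[-1,0,0,0,0,0,0]],
  ],
)

```text
time_s: 24.75
tcp_pos: [0.6435, 0.0989, 0.1408]
tool_rot: [-179.9, 0.0, 83.3]
ft_force: [0.7, 0.5, -0.0]
finger_gap: 0.093
gripper_force: 0.0
```

```bash
python3 -c "
from h import *
chan();find();plan([((.4555,.0,.13),90),((.4555,-.1385,.13),90)])"
```

```text
s -0.0740 t -0.0010 long 133 short 61 yaw-fix -90.0
s -0.2822 t -0.0006 long 66 short 22 yaw-fix -1.1
x 0.4698 y -0.1311  long 33 short 23 shortyaw 86.6
tcp [0.6437 0.0989 0.1413] [-1.7993e+02  2.0000e-02  8.3300e+01] t 24.85
[0.456 0.    0.13 ] -> [-0.1202 -0.1754  0.0115] [-0.001  0.    -0.117]
[ 0.456 -0.138  0.13 ] -> [-0.1385  0.      0.    ] [0. 0. 0.]
```

Request:
step_arm(
  rows=[
    [[-1,-0.01,-0.016,0,0,0,-0.02],[-1,-0.032,-0.047,0,0,0,-0.05],[-1,-0.054,-0.08,0,0,0,-0.08],[-1,-0.076,-0.112,0,0,0,-0.1],[-1,-0.098,-0.145,0,0,0,-0.117]],
  ],
)

```text
time_s: 25.27
tcp_pos: [0.4869, 0.018, 0.1414]
tool_rot: [-180.0, 0.0, 90.1]
ft_force: [0.5, -0.8, 1.0]
finger_gap: 0.093
gripper_force: 0.0
```

Request:
step_arm(
  rows=[
    [[-1,-0.03,-0.02,0,0,0,0],[-1,-0.06,-0.033,0,0,0,0],[-1,-0.09,-0.033,0,0,0,0],[-1,-0.12,-0.033,0,0,0,0],[-1,-0.14,-0.033,0,0,0,0]],
  ],
)

```text
time_s: 25.68
tcp_pos: [0.455, -0.1236, 0.1422]
tool_rot: [180.0, 0.0, 90.0]
ft_force: [0.6, 1.1, -0.4]
finger_gap: 0.0931
gripper_force: 0.0
```

Request:
step_arm(
  rows=[
    [[-1,0,0,0,0,0,0],[-1,0,0,0,0,0,0],[-1,0,0,0,0,0,0],[-1,0,0,0,0,0,0],[-1,0,0,0,0,0,0]],
  ],
)

```text
time_s: 26.1
tcp_pos: [0.4556, -0.1207, 0.1421]
tool_rot: [-180.0, -0.0, 90.1]
ft_force: [0.0, -0.4, 0.5]
finger_gap: 0.093
gripper_force: 0.0
```

```bash
python3 -c "
from h import *
b=[k for k in find() if k[3]>28][-1]; job(b[:2],b[4],-.1615)"
```

```text
x 0.4553 y -0.1379  long 60 short 34 shortyaw 88.4
x 0.4495 y -0.0600  long 60 short 21 shortyaw 82.4
tcp [ 0.4556 -0.1208  0.1421] [-180.     -0.     90.07] t 26.15
[ 0.455 -0.138  0.13 ] -> [-0.0171 -0.0003  0.0121] [-0.    -0.     0.029]
[ 0.455 -0.138  0.02 ] -> [ 0.   -0.    0.11] [0. 0. 0.]
[ 0.455 -0.138  0.13 ] -> [ 0.    0.   -0.11] [0. 0. 0.]
[0.64  0.061 0.13 ] -> [0.2041 0.1792 0.    ] [ 0.    -0.     0.089]
[0.64  0.061 0.032] -> [ 0.     -0.      0.0985] [0. 0. 0.]
```

Request:
step_arm(
  rows=[
    [[-1,-0.0171,0,0.02,0,0,0.015],[-1,-0.0171,0,0.05,0,0,0.015],[-1,-0.0171,0,0.085,0,0,0.015],[-1,-0.0171,0,0.115,0,0,0.015],[-1,-0.0171,0,0.122,0,0,0.015]],
  ],
)

```text
time_s: 26.57
tcp_pos: [0.4534, -0.1374, 0.0156]
tool_rot: [-179.7, -0.1, 89.2]
ft_force: [-1.1, 0.8, -0.2]
finger_gap: 0.093
gripper_force: 0.0
```

Request:
step_arm(
  rows=[
    [[-1,0,0,0,0,0,0],[1,0,0,0,0,0,0],[1,0,0,0,0,0,0],[1,0,0,0,0,0,0],[1,0,0,0,0,0,0]],
  ],
)

```text
time_s: 26.98
tcp_pos: [0.4563, -0.1388, 0.0216]
tool_rot: [179.9, 0.0, 89.1]
ft_force: [-0.4, -0.3, -0.3]
finger_gap: 0.0709
gripper_force: 0.0
```

Request:
step_arm(
  rows=[
    [[1,0,0,0,0,0,0],[1,0,0,0,0,0,0],[1,0,0,0,0,0,0],[1,0,0,0,0,0,0],[1,0,0,0,0,0,0]],
  ],
)

```text
time_s: 27.4
tcp_pos: [0.4558, -0.1387, 0.0208]
tool_rot: [180.0, 0.0, 89.1]
ft_force: [-2.1, 1.6, 6.2]
finger_gap: 0.0598
gripper_force: 25.0
```

Request:
step_arm(
  rows=[
    [[1,0,0,-0.01,0,0,0],[1,0,0,-0.03,0,0,0],[1,0,0,-0.06,0,0,0],[1,0,0,-0.09,0,0,0],[1,0,0,-0.11,0,0,0]],
  ],
)

```text
time_s: 27.82
tcp_pos: [0.4559, -0.1387, 0.1336]
tool_rot: [179.9, 0.0, 89.1]
ft_force: [1.3, 0.7, -1.2]
finger_gap: 0.0603
gripper_force: 25.0
```

Request:
step_arm(
  rows=[
    [[1,0.015,0,0,0,0,0],[1,0.05,0,0,0,0,0],[1,0.085,0,0,0,0,0],[1,0.115,0.01,0,0,0,0],[1,0.14,0.03,0,0,0,0]],
  ],
)

```text
time_s: 28.23
tcp_pos: [0.4869, 0.0029, 0.1313]
tool_rot: [179.9, -0.0, 89.1]
ft_force: [1.3, -1.2, -1.1]
finger_gap: 0.0601
gripper_force: 25.0
```

Request:
step_arm(
  rows=[
    [[1,0.02,0.03,0,0,0,0.03],[1,0.04,0.065,0,0,0,0.06],[1,0.055,0.1,0,0,0,0.09],[1,0.062,0.13,0,0,0,0.1],[1,0.062,0.147,0,0,0,0.104]],
  ],
)

```text
time_s: 28.65
tcp_pos: [0.6378, 0.0624, 0.13]
tool_rot: [-180.0, -0.0, 83.2]
ft_force: [0.1, -0.2, -0.6]
finger_gap: 0.0596
gripper_force: 25.0
```

Request:
step_arm(
  rows=[
    [[1,0,0,0,0,0,0],[1,0,0,0,0,0,0],[1,0,0,0,0,0,0],[1,0,0,0,0,0,0],[1,0,0,0,0,0,0]],
  ],
)

```text
time_s: 29.07
tcp_pos: [0.635, 0.0606, 0.1307]
tool_rot: [180.0, -0.0, 83.2]
ft_force: [-0.0, 0.3, -1.3]
finger_gap: 0.0596
gripper_force: 25.0
```

```bash
python3 -c "
from h import *
held(); plan([(slot(-.1615,.0325),83.3)])"
```

```text
6572 top above tcp [0.0215 0.0227 0.0238]
x of top [-0.0144  0.018 ]
tcp [0.6351 0.0606 0.1307] [ 1.7997e+02 -1.0000e-02  8.3170e+01] t 29.12
[0.64  0.061 0.032] -> [0.0011 0.0049 0.0982] [ 0.001 -0.    -0.002]
```

Request:
step_arm(
  rows=[
    [[1,-0.001,0.004,0.03,0,0,0],[1,-0.001,0.004,0.06,0,0,0],[1,-0.001,0.004,0.085,0,0,0],[1,-0.001,0.004,0.096,0,0,0],[1,-0.001,0.004,0.098,0,0,0]],
  ],
)

```text
time_s: 29.53
tcp_pos: [0.6384, 0.0592, 0.0309]
tool_rot: [-179.9, 0.0, 83.2]
ft_force: [0.9, 0.7, -0.8]
finger_gap: 0.0596
gripper_force: 25.0
```

Request:
step_arm(
  rows=[
    [[1,0,0,0,0,0,0],[1,0,0,0,0,0,0],[-0.2,0,0,0,0,0,0],[-1,0,0,0,0,0,0],[-1,0,0,0,0,0,0]],
  ],
)

```text
time_s: 29.95
tcp_pos: [0.6398, 0.0593, 0.033]
tool_rot: [179.9, -0.0, 83.2]
ft_force: [-0.8, 0.1, 0.1]
finger_gap: 0.0687
gripper_force: 0.0
```

Request:
step_arm(
  rows=[
    [[-1,0,0,0,0,0,0],[-1,0,0,-0.03,0,0,0],[-1,0,0,-0.06,0,0,0],[-1,0,0,-0.09,0,0,0],[-1,0,0,-0.11,0,0,0]],
  ],
)

```text
time_s: 30.37
tcp_pos: [0.64, 0.0593, 0.1456]
tool_rot: [179.8, -0.0, 83.2]
ft_force: [0.2, 0.6, 0.4]
finger_gap: 0.0927
gripper_force: 0.0
```

Request:
step_arm(
  rows=[
    [[-1,0,0,0,0,0,0],[-1,0,0,0,0,0,0],[-1,0,0,0,0,0,0],[-1,0,0,0,0,0,0],[-1,0,0,0,0,0,0]],
  ],
)

```text
time_s: 30.78
tcp_pos: [0.639, 0.0592, 0.1409]
tool_rot: [-179.9, 0.0, 83.2]
ft_force: [0.5, -0.1, 0.9]
finger_gap: 0.0929
gripper_force: 0.0
```

```bash
python3 -c "
from h import *
chan();find();plan([((.45,-.06,.13),82.7)])"
```

```text
s -0.0925 t -0.0010 long 172 short 61 yaw-fix -90.0
s -0.2537 t -0.0007 long 65 short 41 yaw-fix -1.0
tcp [0.6392 0.0592 0.1412] [-1.7993e+02  1.0000e-02  8.3180e+01] t 30.88
[ 0.45 -0.06  0.13] -> [-0.1408 -0.1736  0.0115] [-0.001  0.     0.008]
```

Request:
step_arm(
  rows=[
    [[-1,-0.01,-0.014,0,0,0,0],[-1,-0.035,-0.04,0,0,0,0],[-1,-0.06,-0.07,0,0,0,0],[-1,-0.085,-0.1,0,0,0,0],[-1,-0.105,-0.13,0,0,0,0]],
  ],
)

```text
time_s: 31.3
tcp_pos: [0.4962, -0.0305, 0.1414]
tool_rot: [-179.9, 0.0, 83.2]
ft_force: [0.6, -0.6, 0.7]
finger_gap: 0.0932
gripper_force: 0.0
```

Request:
step_arm(
  rows=[
    [[-1,-0.025,-0.03,0,0,0,0],[-1,-0.036,-0.044,0,0,0,0],[-1,-0.036,-0.044,0,0,0,0],[-1,-0.036,-0.044,0,0,0,0],[-1,-0.036,-0.044,0,0,0,0]],
  ],
)

```text
time_s: 31.72
tcp_pos: [0.4503, -0.0599, 0.1422]
tool_rot: [180.0, -0.0, 83.2]
ft_force: [0.7, 0.5, 0.5]
finger_gap: 0.0932
gripper_force: 0.0
```

Request:
step_arm(
  rows=[
    [[-1,0,0,0,0,0,0],[-1,0,0,0,0,0,0],[-1,0,0,0,0,0,0],[-1,0,0,0,0,0,0],[-1,0,0,0,0,0,0]],
  ],
)

```text
time_s: 32.13
tcp_pos: [0.4501, -0.0599, 0.142]
tool_rot: [-180.0, -0.0, 83.2]
ft_force: [0.4, -0.4, -0.1]
finger_gap: 0.093
gripper_force: 0.0
```

```bash
python3 -c "
from h import *
b=find()[-1]; job(b[:2],b[4],-.1935)"
```

```text
x 0.4495 y -0.0597  long 61 short 21 shortyaw 82.9
tcp [ 0.45  -0.06   0.142] [-179.98   -0.     83.2 ] t 32.18
[ 0.449 -0.06   0.13 ] -> [ 0.0001 -0.0006  0.012 ] [-0.    -0.     0.006]
[ 0.449 -0.06   0.02 ] -> [ 0.   -0.    0.11] [0. 0. 0.]
[ 0.449 -0.06   0.13 ] -> [ 0.    0.   -0.11] [0. 0. 0.]
[0.636 0.029 0.13 ] -> [0.1116 0.1745 0.    ] [ 0.     0.    -0.007]
[0.636 0.029 0.032] -> [ 0.     -0.      0.0985] [0. 0. 0.]
```

Request:
step_arm(
  rows=[
    [[-1,0,0,0.02,0,0,0],[-1,0,0,0.05,0,0,0],[-1,0,0,0.085,0,0,0],[-1,0,0,0.115,0,0,0],[-1,0,0,0.122,0,0,0]],
  ],
)

```text
time_s: 32.6
tcp_pos: [0.4476, -0.0596, 0.0157]
tool_rot: [-179.7, -0.0, 83.2]
ft_force: [-0.6, 0.4, -1.3]
finger_gap: 0.0933
gripper_force: 0.0
```

Request:
step_arm(
  rows=[
    [[-1,0,0,0,0,0,0],[1,0,0,0,0,0,0],[1,0,0,0,0,0,0],[1,0,0,0,0,0,0],[1,0,0,0,0,0,0]],
  ],
)

```text
time_s: 33.02
tcp_pos: [0.4507, -0.0602, 0.0216]
tool_rot: [179.9, 0.0, 83.2]
ft_force: [-0.4, 0.4, -0.4]
finger_gap: 0.0708
gripper_force: 0.0
```

Request:
step_arm(
  rows=[
    [[1,0,0,0,0,0,0],[1,0,0,0,0,0,0],[1,0,0,0,0,0,0],[1,0,0,0,0,0,0],[1,0,0,0,0,0,0]],
  ],
)

```text
time_s: 33.43
tcp_pos: [0.4502, -0.0602, 0.0208]
tool_rot: [180.0, 0.0, 83.2]
ft_force: [-2.4, 0.3, 6.9]
finger_gap: 0.0597
gripper_force: 25.0
```

Request:
step_arm(
  rows=[
    [[1,0,0,-0.01,0,0,0],[1,0,0,-0.03,0,0,0],[1,0,0,-0.06,0,0,0],[1,0,0,-0.09,0,0,0],[1,0,0,-0.11,0,0,0]],
  ],
)

```text
time_s: 33.85
tcp_pos: [0.4502, -0.0602, 0.1336]
tool_rot: [179.9, 0.0, 83.2]
ft_force: [0.3, -0.7, 0.6]
finger_gap: 0.0598
gripper_force: 25.0
```

Request:
step_arm(
  rows=[
    [[1,0.01,0.015,0,0,0,0],[1,0.03,0.045,0,0,0,0],[1,0.05,0.078,0,0,0,0],[1,0.07,0.11,0,0,0,0],[1,0.09,0.14,0,0,0,0]],
  ],
)

```text
time_s: 34.27
tcp_pos: [0.6012, 0.0136, 0.1307]
tool_rot: [180.0, -0.0, 83.2]
ft_force: [-0.1, -0.7, -1.1]
finger_gap: 0.0598
gripper_force: 25.0
```

Request:
step_arm(
  rows=[
    [[1,0.015,0.02,0,0,0,0],[1,0.0216,0.0345,0,0,0,0],[1,0.0216,0.0345,0,0,0,0],[1,0.0216,0.0345,0,0,0,0],[1,0.0216,0.0345,0,0,0,0]],
  ],
)

```text
time_s: 34.68
tcp_pos: [0.6359, 0.0297, 0.1303]
tool_rot: [-180.0, 0.0, 83.2]
ft_force: [0.2, 0.0, -1.2]
finger_gap: 0.0598
gripper_force: 25.0
```

Request:
step_arm(
  rows=[
    [[1,0,0,0,0,0,0],[1,0,0,0,0,0,0],[1,0,0,0,0,0,0],[1,0,0,0,0,0,0],[1,0,0,0,0,0,0]],
  ],
)

```text
time_s: 35.1
tcp_pos: [0.6363, 0.0298, 0.1304]
tool_rot: [180.0, -0.0, 83.2]
ft_force: [0.2, -0.1, -1.0]
finger_gap: 0.06
gripper_force: 25.0
```

```bash
python3 -c "
from h import *
held(); plan([(slot(-.1935,.0325),83.3)])"
```

```text
5063 top above tcp [0.0226 0.0238 0.0242]
x of top [-0.009   0.0107]
tcp [0.6363 0.0299 0.1303] [179.99  -0.    83.17] t 35.15
[0.636 0.029 0.032] -> [-0.0006  0.0002  0.0978] [ 0.    -0.    -0.002]
```

Request:
step_arm(
  rows=[
    [[1,-0.0015,0,0.03,0,0,0],[1,-0.0015,0,0.06,0,0,0],[1,-0.0015,0,0.085,0,0,0],[1,-0.0015,0,0.095,0,0,0],[1,-0.0015,0,0.097,0,0,0]],
  ],
)

```text
time_s: 35.57
tcp_pos: [0.6353, 0.0285, 0.0316]
tool_rot: [-179.8, 0.0, 83.2]
ft_force: [0.6, 0.2, -1.0]
finger_gap: 0.0601
gripper_force: 25.0
```

Request:
step_arm(
  rows=[
    [[1,0,0,0,0,0,0],[1,0,0,0,0,0,0],[-0.2,0,0,0,0,0,0],[-1,0,0,0,0,0,0],[-1,0,0,0,0,0,0]],
  ],
)

```text
time_s: 35.98
tcp_pos: [0.6366, 0.0285, 0.0339]
tool_rot: [179.9, -0.0, 83.2]
ft_force: [-0.0, 0.1, -0.4]
finger_gap: 0.0688
gripper_force: 0.0
```

Request:
step_arm(
  rows=[
    [[-1,0,0,0,0,0,0],[-1,0,0,-0.03,0,0,0],[-1,0,0,-0.07,0,0,0],[-1,0,0,-0.11,0,0,0],[-1,0,0,-0.15,0,0,0]],
  ],
)

```text
time_s: 36.4
tcp_pos: [0.6359, 0.0285, 0.1851]
tool_rot: [-180.0, -0.0, 83.2]
ft_force: [1.1, -0.2, 0.3]
finger_gap: 0.0927
gripper_force: 0.0
```

Request:
step_arm(
  rows=[
    [[-1,0,0,-0.04,0,0,0],[-1,0,0,-0.08,0,0,0],[-1,0,0,-0.12,0,0,0],[-1,0,0,-0.15,0,0,0],[-1,0,0,-0.15,0,0,0]],
  ],
)

```text
time_s: 36.82
tcp_pos: [0.637, 0.0285, 0.3411]
tool_rot: [179.5, -0.1, 83.2]
ft_force: [-0.1, 0.1, 0.2]
finger_gap: 0.093
gripper_force: 0.0
```

Request:
step_arm(
  rows=[
    [[1,0,0,0,0,0,0],[1,0,0,0,0,0,0],[1,0,0,0,0,0,0],[1,0,0,0,0,0,0],[1,0,0,0,0,0,0]],
  ],
)

```text
time_s: 37.23
tcp_pos: [0.6361, 0.0285, 0.3321]
tool_rot: [-179.9, 0.0, 83.2]
ft_force: [0.5, 0.5, 0.3]
finger_gap: 0.0645
gripper_force: 0.0
```

```bash
python3 -c "
from h import *
chan('c2.png');find();
for c in('wrist','scene','top'):
  if c!='wrist': snap(c)
  print([(np.round(r['at'],3),round(r['confidence'],2)) for r in env.mark_of(c,'lever_grip')[:2]])
p,d=snap('scene','sc2.png'); P=cloud('scene',d); q=P[...,:2]-C; s=q@U; t=q@np.array([-U[1],U[0]]); z=P[...,2]
for a in (.17,.18,.19,.2,.21):
  m=(d>0)&(abs(z-a)<.004)&(s<-.3)&(s>-.5)&(abs(t)<.08)
  if m.any(): print(a,m.sum(),np.percentile(s[m],[2,50,98]).round(4),np.percentile(t[m],[2,98]).round(4))
plan([(slot(-.44,.30),83.3)])
p=cv2.imread('pics/sc2.png')[150:340,150:340];cv2.imwrite('pics/sc2c.png',cv2.resize(p,None,fx=3,fy=3,interpolation=cv2.INTER_CUBIC))"
```

```text
s -0.1050 t -0.0015 long 197 short 61 yaw-fix 89.6
s -0.2635 t -0.0015 long 64 short 58 yaw-fix 0.0
[(array([ 0.612, -0.159,  0.19 ]), 0.72)]
[(array([ 0.613, -0.166,  0.19 ]), 0.93)]
[(array([ 0.613, -0.164,  0.192]), 0.68)]
0.17 30 [-0.3874 -0.3721 -0.3678] [-0.014   0.0085]
0.18 36 [-0.3862 -0.3749 -0.3673] [-0.0127  0.0112]
0.19 29 [-0.3857 -0.3775 -0.3723] [-0.013   0.0066]
0.2 31 [-0.3925 -0.3793 -0.3741] [-0.0125  0.0083]
0.21 34 [-0.3968 -0.3827 -0.3771] [-0.0122  0.0104]
tcp [0.6362 0.0285 0.3332] [180.    -0.    83.18] t 37.63
[ 0.608 -0.215  0.3  ] -> [-0.2457  0.0006  0.0332] [ 0.    -0.    -0.002]
```

View pics/c2.png

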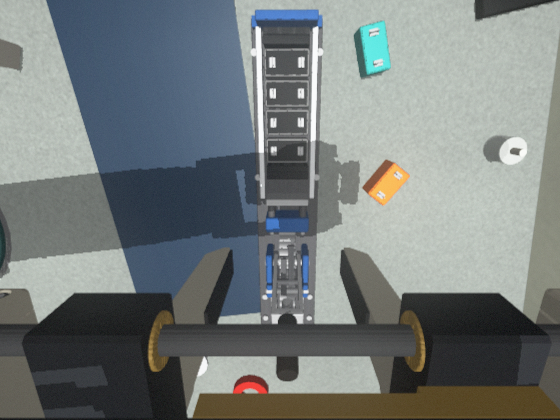

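View pics/sc2c.png

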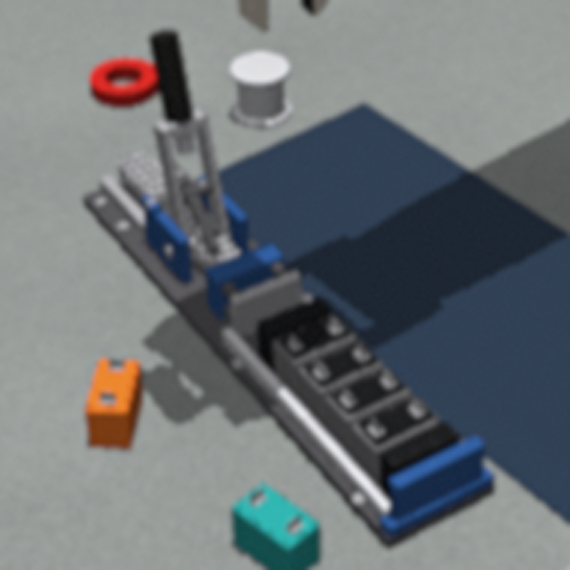

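All six parts stand in the channel; in the wrist view that's plate, four caps, plate from (287,40) to (287,185). The lever grip is at (287,345). I'll move over and behind the grip with the fingers shut.

Request:
step_arm(
  rows=[
    [[1,-0.02,0,0,0,0,0],[1,-0.055,0,0,0,0,0],[1,-0.09,0,0,0,0,0],[1,-0.125,0,0,0,0,0],[1,-0.16,0,0,0,0,0]],
  ],
)

```text
time_s: 38.05
tcp_pos: [0.6168, -0.1318, 0.3333]
tool_rot: [180.0, 0.0, 83.2]
ft_force: [0.7, 0.0, -0.4]
finger_gap: 0.0014
gripper_force: 0.0
```

Request:
step_arm(
  rows=[
    [[1,-0.03,0,0,0,0,0],[1,-0.06,0,0,0,0,0],[1,-0.085,0,0,0,0,0],[1,-0.1,0,0,0,0,0],[1,-0.1,0,0,0,0,0]],
  ],
)

```text
time_s: 38.47
tcp_pos: [0.6049, -0.232, 0.3328]
tool_rot: [-180.0, 0.0, 83.0]
ft_force: [0.0, 0.7, -0.2]
finger_gap: 0.0005
gripper_force: 0.0
```

Request:
step_arm(
  rows=[
    [[1,0,0,0.03,0,0,0],[1,0,0,0.07,0,0,0],[1,0,0,0.11,0,0,0],[1,0,0,0.14,0,0,0],[1,0,0,0.152,0,0,0]],
  ],
)

```text
time_s: 38.88
tcp_pos: [0.6042, -0.228, 0.1762]
tool_rot: [-179.7, -0.1, 83.2]
ft_force: [0.5, 0.0, -0.8]
finger_gap: 0.0003
gripper_force: 0.0
```

Request:
step_arm(
  rows=[
    [[1,0,0,0,0,0,0],[1,0,0,0,0,0,0],[1,0,0,0,0,0,0],[1,0,0,0,0,0,0],[1,0,0,0,0,0,0]],
  ],
)

```text
time_s: 39.3
tcp_pos: [0.606, -0.2298, 0.1831]
tool_rot: [179.9, 0.0, 83.2]
ft_force: [-0.0, 0.4, -0.7]
finger_gap: 0.0007
gripper_force: 0.0
```

```bash
python3 -c "
from h import *
plan([(slot(-.425,.18),83.3)]);print(env.state()['finger_gap'])
snap('scene','sc3.png')
p=cv2.imread('pics/sc3.png')[80:300,130:330];cv2.imwrite('pics/sc3c.png',cv2.resize(p,None,fx=2.7,fy=2.7,interpolation=cv2.INTER_CUBIC))"
```

```text
tcp [ 0.606  -0.2298  0.1831] [1.7986e+02 4.0000e-02 8.3180e+01] t 39.3
[ 0.609 -0.201  0.18 ] -> [ 0.0294 -0.      0.0031] [ 0.002  0.001 -0.002]
0.0006933315520282477
```

View pics/sc3c.png

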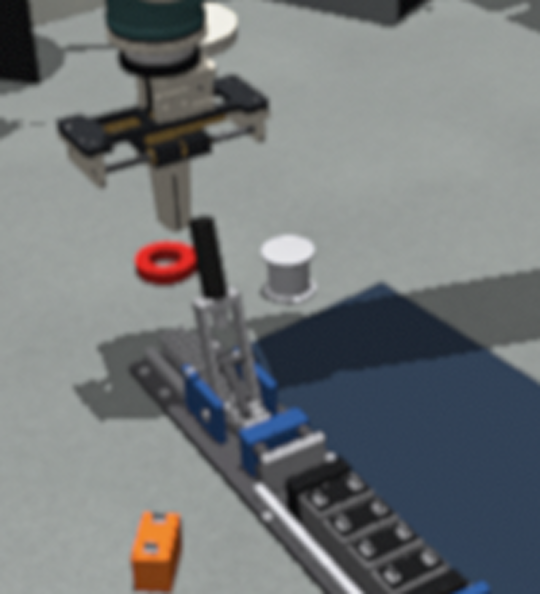

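The shut fingers at (173,205) are behind the grip at (207,255). The first stroke goes in pieces so I can read the forces.

Request:
step_arm(
  rows=[
    [[1,0.01,0,0,0,0,0],[1,0.02,0,0,0,0,0],[1,0.025,0,0,0,0,0],[1,0.03,0,0,0,0,0],[1,0.03,0,0,0,0,0]],
  ],
)

```text
time_s: 39.77
tcp_pos: [0.6091, -0.1987, 0.1813]
tool_rot: [180.0, -0.0, 83.2]
ft_force: [0.1, -0.4, 0.4]
finger_gap: 0.0005
gripper_force: 0.0
```

Request:
step_arm(
  rows=[
    [[1,0.01,0,0,0,0,0],[1,0.02,0,0,0,0,0],[1,0.03,0,0,0,0,0],[1,0.04,0,0,0,0,0],[1,0.04,0,0,0,0,0]],
  ],
)

```text
time_s: 40.18
tcp_pos: [0.614, -0.1582, 0.1813]
tool_rot: [180.0, -0.0, 83.3]
ft_force: [-0.2, -0.9, 0.4]
finger_gap: 0.0005
gripper_force: 0.9
```

Request:
step_arm(
  rows=[
    [[1,0.01,0,0,0,0,0],[1,0.02,0,0,0,0,0],[1,0.03,0,0,0,0,0],[1,0.03,0,0,0,0,0],[1,0.03,0,0,0,0,0]],
  ],
)

```text
time_s: 40.6
tcp_pos: [0.6174, -0.1303, 0.1814]
tool_rot: [180.0, 0.0, 83.2]
ft_force: [-0.3, -2.5, 2.6]
finger_gap: 0.0005
gripper_force: 1.4
```

```bash
cat >> h.py <<'E'
def lev():
    s=env.state(); q=s['tcp_pos'][:2]-C; print('tcp s',(q@U).round(4),'along force',(s['ft_force'][:2]@U).round(1),'t',round(s['time_s'],1))
    p,d=snap('scene'); P=cloud('scene',d); q=P[...,:2]-C; S=q@U; t=q@np.array([-U[1],U[0]]); z=P[...,2]
    dark=p.max(-1)<70
    m=dark&(d>0)&(z>.155)&(z<.225)&(S<-.28)&(S>-.42)&(abs(t)<.011)
    if m.sum()>20:
        f=np.polyfit(z[m],S[m],1); print('lever lean',np.arctan(f[0]).round(3),'by pos',np.arctan2(S[m].mean()-.010+.349,z[m].mean()-.034).round(3),m.sum())
E
python3 -c "
from h import *
lev()"
```

```text
tcp s -0.3542 along force -2.5 t 40.6
lever lean 0.07 by pos 0.108 174
```

Request:
step_arm(
  rows=[
    [[1,0.006,0,0,0,0,0],[1,0.012,0,0,0,0,0],[1,0.017,0,0,0,0,0],[1,0.017,0,0,0,0,0],[1,0.017,0,0,0,0,0]],
  ],
)

```text
time_s: 41.07
tcp_pos: [0.6191, -0.114, 0.1806]
tool_rot: [-180.0, 0.0, 83.2]
ft_force: [0.1, -4.1, -1.7]
finger_gap: 0.0006
gripper_force: 2.1
```

```bash
python3 -c "
from h import *
lev()"
```

```text
tcp s -0.3379 along force -4.0 t 41.1
lever lean 0.13 by pos 0.212 186
```

Request:
step_arm(
  rows=[
    [[1,0.003,0,0,0,0,0],[1,0.005,0,0,0,0,0],[1,0.005,0,0,0,0,0],[1,0.005,0,0,0,0,0],[1,0.005,0,0,0,0,0]],
  ],
)

```text
time_s: 41.53
tcp_pos: [0.6195, -0.1092, 0.1805]
tool_rot: [-179.9, 0.0, 83.2]
ft_force: [0.2, -6.1, -2.1]
finger_gap: 0.0005
gripper_force: 2.6
```

Request:
step_arm(
  rows=[
    [[1,0.001,0,0,0,0,0],[1,0.002,0,0,0,0,0],[1,0.002,0,0,0,0,0],[1,0.002,0,0,0,0,0],[1,0.002,0,0,0,0,0]],
  ],
)

```text
time_s: 41.95
tcp_pos: [0.6197, -0.1079, 0.1804]
tool_rot: [-179.9, 0.1, 83.1]
ft_force: [-0.7, -11.2, -4.1]
finger_gap: 0.0001
gripper_force: 5.0
```

```bash
python3 -c "
from h import *
lev()"
```

```text
tcp s -0.3318 along force -11.2 t 42.0
lever lean 0.116 by pos 0.245 183
```

Request:
step_arm(
  rows=[
    [[1,-0.02,0,0,0,0,0],[1,-0.045,0,0,0,0,0],[1,-0.07,0,0,0,0,0],[1,-0.094,0,0,0,0,0],[1,-0.1,0,0,0,0,0]],
  ],
)

```text
time_s: 42.42
tcp_pos: [0.6076, -0.2085, 0.1807]
tool_rot: [-180.0, -0.0, 83.1]
ft_force: [1.4, 0.9, 0.4]
finger_gap: 0.0003
gripper_force: 0.0
```

Request:
step_arm(
  rows=[
    [[1,0,0,0,0,0,0],[1,0,0,0,0,0,0],[1,0,0,0,0,0,0],[1,0,0,0,0,0,0],[1,0,0,0,0,0,0]],
  ],
)

```text
time_s: 42.83
tcp_pos: [0.6084, -0.2049, 0.1813]
tool_rot: [180.0, -0.0, 83.2]
ft_force: [0.3, -1.0, 0.6]
finger_gap: 0.0005
gripper_force: 0.0
```

```bash
cat >> h.py <<'E'
def carr(c='scene'):
    p,d=snap(c); P=cloud(c,d); q=P[...,:2]-C; s=q@U; t=q@np.array([-U[1],U[0]]); z=P[...,2]
    h,b=np.histogram(s[(d>0)&(z>.049)&(z<.062)&(abs(t)<.03)&(s<-.1)&(s>-.3)],bins=np.arange(-.3,-.1,.004))
    print(c,[(int(round(x*1000)),int(n)) for x,n in zip(b,h)])
    r=env.mark_of(c,'plate_face'); print([((np.array(k['at'])[:2]-C)@U).round(4) for k in r[:2]])
E
python3 -c "
from h import *
lev();carr()"
```

```text
tcp s -0.4294 along force -0.9 t 42.8
lever lean -0.3 by pos -0.241 206
scene [(-300, 0), (-296, 0), (-292, 0), (-288, 0), (-284, 0), (-280, 1), (-276, 0), (-272, 8), (-268, 24), (-264, 24), (-260, 22), (-256, 29), (-252, 40), (-248, 37), (-244, 14), (-240, 8), (-236, 10), (-232, 10), (-228, 25), (-224, 36), (-220, 27), (-216, 0), (-212, 0), (-208, 0), (-204, 17), (-200, 24), (-196, 32), (-192, 20), (-188, 29), (-184, 41), (-180, 7), (-176, 22), (-172, 26), (-168, 21), (-164, 26), (-160, 31), (-156, 27), (-152, 35), (-148, 42), (-144, 19), (-140, 10), (-136, 30), (-132, 21), (-128, 28), (-124, 35), (-120, 28), (-116, 33), (-112, 34), (-108, 40)]
[np.float64(-0.2216), np.float64(-0.6592)]
```

The ratchet advanced one tooth and the lever is back at rest. Next come three free strokes.

Request:
step_arm(
  rows=[
    [[1,0.025,0,0,0,0,0],[1,0.05,0,0,0,0,0],[1,0.075,0,0,0,0,0],[1,0.093,0,0,0,0,0],[1,0.098,0,0,0,0,0]],
  ],
)

```text
time_s: 43.4
tcp_pos: [0.6199, -0.1074, 0.1812]
tool_rot: [180.0, 0.1, 83.3]
ft_force: [-3.5, -25.8, -0.3]
finger_gap: 0.0007
gripper_force: 12.6
```

Request:
step_arm(
  rows=[
    [[1,0,0,0,0,0,0],[1,0,0,0,0,0,0],[1,-0.03,0,0,0,0,0],[1,-0.065,0,0,0,0,0],[1,-0.098,0,0,0,0,0]],
  ],
)

```text
time_s: 43.82
tcp_pos: [0.608, -0.207, 0.1812]
tool_rot: [180.0, -0.0, 83.3]
ft_force: [1.0, 1.4, -0.3]
finger_gap: 0.0004
gripper_force: 0.0
```

Request:
step_arm(
  rows=[
    [[1,0,0,0,0,0,0],[1,0.025,0,0,0,0,0],[1,0.05,0,0,0,0,0],[1,0.08,0,0,0,0,0],[1,0.098,0,0,0,0,0]],
  ],
)

```text
time_s: 44.23
tcp_pos: [0.6199, -0.1076, 0.1812]
tool_rot: [180.0, 0.1, 83.2]
ft_force: [0.1, -11.1, -0.1]
finger_gap: 0.0003
gripper_force: 8.9
```

Request:
step_arm(
  rows=[
    [[1,0,0,0,0,0,0],[1,0,0,0,0,0,0],[1,-0.03,0,0,0,0,0],[1,-0.065,0,0,0,0,0],[1,-0.098,0,0,0,0,0]],
  ],
)

```text
time_s: 44.65
tcp_pos: [0.608, -0.2068, 0.1812]
tool_rot: [180.0, -0.0, 83.3]
ft_force: [1.3, -0.4, 1.1]
finger_gap: 0.0003
gripper_force: 0.0
```

```bash
python3 -c "
from h import *
lev();carr()"
```

```text
tcp s -0.4313 along force -0.3 t 44.6
lever lean -0.269 by pos -0.24 211
scene [(-300, 0), (-296, 0), (-292, 0), (-288, 0), (-284, 0), (-280, 0), (-276, 0), (-272, 0), (-268, 0), (-264, 0), (-260, 0), (-256, 0), (-252, 0), (-248, 15), (-244, 26), (-240, 18), (-236, 28), (-232, 20), (-228, 56), (-224, 35), (-220, 5), (-216, 13), (-212, 8), (-208, 9), (-204, 23), (-200, 24), (-196, 16), (-192, 27), (-188, 28), (-184, 27), (-180, 34), (-176, 34), (-172, 19), (-168, 26), (-164, 28), (-160, 21), (-156, 35), (-152, 30), (-148, 34), (-144, 36), (-140, 13), (-136, 34), (-132, 23), (-128, 27), (-124, 30), (-120, 32), (-116, 31), (-112, 32), (-108, 44)]
[np.float64(-0.198)]
```

Request:
step_arm(
  rows=[
    [[1,0.02,0,0,0,0,0],[1,0.04,0,0,0,0,0],[1,0.06,0,0,0,0,0],[1,0.08,0,0,0,0,0],[1,0.09,0,0,0,0,0]],
  ],
)

```text
time_s: 45.22
tcp_pos: [0.6191, -0.1147, 0.1813]
tool_rot: [180.0, 0.1, 83.2]
ft_force: [0.5, -9.6, -4.4]
finger_gap: 0.0005
gripper_force: 4.3
```

Request:
step_arm(
  rows=[
    [[1,0.003,0,0,0,0,0],[1,0.006,0,0,0,0,0],[1,0.007,0,0,0,0,0],[1,0.007,0,0,0,0,0],[1,0.007,0,0,0,0,0]],
  ],
)

```text
time_s: 45.63
tcp_pos: [0.6196, -0.1097, 0.1808]
tool_rot: [-180.0, 0.1, 83.2]
ft_force: [-0.6, -7.3, -2.7]
finger_gap: 0.0002
gripper_force: 3.3
```

Request:
step_arm(
  rows=[
    [[1,-0.02,0,0,0,0,0],[1,-0.045,0,0,0,0,0],[1,-0.07,0,0,0,0,0],[1,-0.094,0,0,0,0,0],[1,-0.097,0,0,0,0,0]],
  ],
)

```text
time_s: 46.05
tcp_pos: [0.6077, -0.2082, 0.181]
tool_rot: [-180.0, 0.0, 83.1]
ft_force: [-0.1, 0.3, -0.4]
finger_gap: 0.0003
gripper_force: 0.0
```

Request:
step_arm(
  rows=[
    [[1,0.02,0,0,0,0,0],[1,0.04,0,0,0,0,0],[1,0.06,0,0,0,0,0],[1,0.08,0,0,0,0,0],[1,0.09,0,0,0,0,0]],
  ],
)

```text
time_s: 46.47
tcp_pos: [0.619, -0.1149, 0.1814]
tool_rot: [180.0, 0.1, 83.2]
ft_force: [0.8, -9.0, -3.9]
finger_gap: 0.0004
gripper_force: 4.4
```

Request:
step_arm(
  rows=[
    [[1,0.003,0,0,0,0,0],[1,0.006,0,0,0,0,0],[1,0.007,0,0,0,0,0],[1,0.007,0,0,0,0,0],[1,0.007,0,0,0,0,0]],
  ],
)

```text
time_s: 46.88
tcp_pos: [0.6196, -0.1099, 0.1808]
tool_rot: [-180.0, 0.1, 83.2]
ft_force: [0.1, -10.4, -3.2]
finger_gap: -0.0
gripper_force: 4.8
```

Request:
step_arm(
  rows=[
    [[1,-0.02,0,0,0,0,0],[1,-0.045,0,0,0,0,0],[1,-0.07,0,0,0,0,0],[1,-0.094,0,0,0,0,0],[1,-0.097,0,0,0,0,0]],
  ],
)

```text
time_s: 47.3
tcp_pos: [0.6078, -0.208, 0.1809]
tool_rot: [-180.0, -0.0, 83.1]
ft_force: [0.5, 0.4, 0.1]
finger_gap: 0.0003
gripper_force: 0.0
```

```bash
python3 -c "
from h import *
lev();carr()"
```

```text
tcp s -0.4325 along force 0.5 t 47.3
lever lean -0.3 by pos -0.241 209
scene [(-300, 0), (-296, 0), (-292, 0), (-288, 0), (-284, 0), (-280, 0), (-276, 0), (-272, 0), (-268, 0), (-264, 0), (-260, 0), (-256, 0), (-252, 0), (-248, 0), (-244, 0), (-240, 0), (-236, 0), (-232, 2), (-228, 9), (-224, 18), (-220, 29), (-216, 29), (-212, 24), (-208, 34), (-204, 50), (-200, 16), (-196, 8), (-192, 8), (-188, 9), (-184, 26), (-180, 23), (-176, 15), (-172, 29), (-168, 24), (-164, 30), (-160, 35), (-156, 34), (-152, 27), (-148, 21), (-144, 25), (-140, 30), (-136, 28), (-132, 31), (-128, 32), (-124, 32), (-120, 23), (-116, 23), (-112, 28), (-108, 31)]
[np.float64(-0.1762), np.float64(-0.0706)]
```

Request:
step_arm(
  rows=[
    [[1,0.02,0,0,0,0,0],[1,0.04,0,0,0,0,0],[1,0.055,0,0,0,0,0],[1,0.065,0,0,0,0,0],[1,0.07,0,0,0,0,0]],
  ],
)

```text
time_s: 47.87
tcp_pos: [0.6169, -0.135, 0.1824]
tool_rot: [179.9, 0.1, 83.3]
ft_force: [-3.4, -11.2, 7.0]
finger_gap: 0.0005
gripper_force: 6.0
```

Request:
step_arm(
  rows=[
    [[1,0.005,0,0,0,0,0],[1,0.01,0,0,0,0,0],[1,0.014,0,0,0,0,0],[1,0.014,0,0,0,0,0],[1,0.014,0,0,0,0,0]],
  ],
)

```text
time_s: 48.28
tcp_pos: [0.6184, -0.1222, 0.1822]
tool_rot: [179.9, 0.1, 83.2]
ft_force: [-2.1, -10.1, 5.5]
finger_gap: 0.0006
gripper_force: 5.6
```

```bash
python3 -c "
from h import *
lev()"
```

```text
tcp s -0.3461 along force -10.3 t 48.3
lever lean 0.073 by pos 0.158 175
```

Still moving at 10 N, so I'll finish the stroke gently.

Request:
step_arm(
  rows=[
    [[1,0.003,0,0,0,0,0],[1,0.006,0,0,0,0,0],[1,0.008,0,0,0,0,0],[1,0.008,0,0,0,0,0],[1,0.008,0,0,0,0,0]],
  ],
)

```text
time_s: 48.75
tcp_pos: [0.6192, -0.1146, 0.1817]
tool_rot: [179.9, 0.2, 83.2]
ft_force: [-1.6, -11.6, 3.1]
finger_gap: 0.0005
gripper_force: 6.4
```

Request:
step_arm(
  rows=[
    [[1,0.002,0,0,0,0,0],[1,0.004,0,0,0,0,0],[1,0.005,0,0,0,0,0],[1,0.005,0,0,0,0,0],[1,0.005,0,0,0,0,0]],
  ],
)

```text
time_s: 49.17
tcp_pos: [0.6197, -0.1099, 0.1814]
tool_rot: [180.0, 0.2, 83.2]
ft_force: [-0.4, -14.5, 0.0]
finger_gap: 0.0008
gripper_force: 7.0
```

Request:
step_arm(
  rows=[
    [[1,-0.02,0,0,0,0,0],[1,-0.045,0,0,0,0,0],[1,-0.07,0,0,0,0,0],[1,-0.094,0,0,0,0,0],[1,-0.097,0,0,0,0,0]],
  ],
)

```text
time_s: 49.58
tcp_pos: [0.6079, -0.2074, 0.181]
tool_rot: [-180.0, 0.0, 83.1]
ft_force: [0.3, -0.9, 0.4]
finger_gap: 0.0003
gripper_force: 0.0
```

```bash
python3 -c "
from h import *
lev();carr()"
```

```text
tcp s -0.4319 along force -0.9 t 49.6
lever lean -0.293 by pos -0.243 207
scene [(-300, 0), (-296, 0), (-292, 0), (-288, 0), (-284, 0), (-280, 0), (-276, 0), (-272, 0), (-268, 0), (-264, 0), (-260, 0), (-256, 0), (-252, 0), (-248, 0), (-244, 0), (-240, 0), (-236, 0), (-232, 0), (-228, 0), (-224, 0), (-220, 1), (-216, 19), (-212, 23), (-208, 20), (-204, 25), (-200, 35), (-196, 45), (-192, 38), (-188, 5), (-184, 25), (-180, 24), (-176, 25), (-172, 27), (-168, 23), (-164, 29), (-160, 30), (-156, 37), (-152, 24), (-148, 23), (-144, 25), (-140, 28), (-136, 32), (-132, 27), (-128, 34), (-124, 33), (-120, 29), (-116, 21), (-112, 25), (-108, 29)]
[np.float64(-0.1761)]
```

The spring is now being pressed. I'll feel the next stroke in small steps.

Request:
step_arm(
  rows=[
    [[1,0.015,0,0,0,0,0],[1,0.025,0,0,0,0,0],[1,0.035,0,0,0,0,0],[1,0.04,0,0,0,0,0],[1,0.04,0,0,0,0,0]],
  ],
)

```text
time_s: 50.15
tcp_pos: [0.6133, -0.1645, 0.1816]
tool_rot: [180.0, 0.0, 83.3]
ft_force: [-0.2, -4.0, 2.0]
finger_gap: 0.0005
gripper_force: 1.8
```

Request:
step_arm(
  rows=[
    [[1,0.004,0,0,0,0,0],[1,0.008,0,0,0,0,0],[1,0.012,0,0,0,0,0],[1,0.015,0,0,0,0,0],[1,0.015,0,0,0,0,0]],
  ],
)

```text
time_s: 50.57
tcp_pos: [0.615, -0.1518, 0.1822]
tool_rot: [179.9, 0.1, 83.2]
ft_force: [-1.7, -10.4, 8.7]
finger_gap: 0.0006
gripper_force: 5.1
```

```bash
python3 -c "
from h import *
lev()"
```

```text
tcp s -0.3759 along force -10.6 t 50.6
lever lean -0.04 by pos -0.028 185
```

Request:
step_arm(
  rows=[
    [[1,0.003,0,0,0,0,0],[1,0.006,0,0,0,0,0],[1,0.008,0,0,0,0,0],[1,0.008,0,0,0,0,0],[1,0.008,0,0,0,0,0]],
  ],
)

```text
time_s: 51.03
tcp_pos: [0.6159, -0.1445, 0.1824]
tool_rot: [179.9, 0.1, 83.1]
ft_force: [-1.2, -12.6, 8.9]
finger_gap: 0.0007
gripper_force: 6.0
```

Request:
step_arm(
  rows=[
    [[1,0.002,0,0,0,0,0],[1,0.004,0,0,0,0,0],[1,0.006,0,0,0,0,0],[1,0.006,0,0,0,0,0],[1,0.006,0,0,0,0,0]],
  ],
)

```text
time_s: 51.45
tcp_pos: [0.6166, -0.1389, 0.1826]
tool_rot: [179.9, 0.2, 83.1]
ft_force: [-2.6, -12.9, 10.8]
finger_gap: 0.0005
gripper_force: 7.0
```

```bash
python3 -c "
from h import *
lev()"
```

```text
tcp s -0.3629 along force -13.2 t 51.5
lever lean 0.039 by pos 0.05 182
```

Request:
step_arm(
  rows=[
    [[1,0.002,0,0,0,0,0],[1,0.004,0,0,0,0,0],[1,0.005,0,0,0,0,0],[1,0.005,0,0,0,0,0],[1,0.005,0,0,0,0,0]],
  ],
)

```text
time_s: 51.92
tcp_pos: [0.6172, -0.1341, 0.1827]
tool_rot: [179.9, 0.2, 83.1]
ft_force: [-3.7, -14.1, 12.2]
finger_gap: 0.0008
gripper_force: 7.5
```

Request:
step_arm(
  rows=[
    [[1,0.001,0,0,0,0,0],[1,0.002,0,0,0,0,0],[1,0.003,0,0,0,0,0],[1,0.003,0,0,0,0,0],[1,0.003,0,0,0,0,0]],
  ],
)

```text
time_s: 52.33
tcp_pos: [0.6175, -0.1312, 0.1827]
tool_rot: [179.9, 0.2, 83.1]
ft_force: [-4.3, -14.3, 12.6]
finger_gap: 0.0004
gripper_force: 7.9
```

```bash
python3 -c "
from h import *
lev()"
```

```text
tcp s -0.3551 along force -14.7 t 52.3
lever lean 0.066 by pos 0.1 180
```

Request:
step_arm(
  rows=[
    [[1,0.001,0,0,0,0,0],[1,0.002,0,0,0,0,0],[1,0.003,0,0,0,0,0],[1,0.003,0,0,0,0,0],[1,0.003,0,0,0,0,0]],
  ],
)

```text
time_s: 52.8
tcp_pos: [0.6179, -0.1284, 0.1827]
tool_rot: [179.9, 0.2, 83.1]
ft_force: [-3.8, -15.2, 11.0]
finger_gap: 0.0001
gripper_force: 8.6
```

Request:
step_arm(
  rows=[
    [[1,0.001,0,0,0,0,0],[1,0.002,0,0,0,0,0],[1,0.003,0,0,0,0,0],[1,0.003,0,0,0,0,0],[1,0.003,0,0,0,0,0]],
  ],
)

```text
time_s: 53.22
tcp_pos: [0.6181, -0.126, 0.1828]
tool_rot: [179.9, 0.3, 83.1]
ft_force: [-3.4, -19.5, 11.4]
finger_gap: 0.0005
gripper_force: 10.8
```

```bash
python3 -c "
from h import *
lev()"
```

```text
tcp s -0.3499 along force -19.8 t 53.2
lever lean 0.067 by pos 0.133 178
```

Request:
step_arm(
  rows=[
    [[1,0.0005,0,0,0,0,0],[1,0.001,0,0,0,0,0],[1,0.001,0,0,0,0,0],[1,0.001,0,0,0,0,0],[1,0.001,0,0,0,0,0]],
  ],
)

```text
time_s: 53.68
tcp_pos: [0.6182, -0.1253, 0.1828]
tool_rot: [179.9, 0.3, 83.1]
ft_force: [-4.6, -22.5, 11.6]
finger_gap: 0.0007
gripper_force: 11.9
```

```bash
python3 -c "
from h import *
lev()"
```

```text
tcp s -0.3492 along force -22.9 t 53.7
lever lean 0.099 by pos 0.138 176
```

The lever has come up solid at 23 N, about 0.39 rad and before the end of its swing. I'll let it go back and retreat.

Request:
step_arm(
  rows=[
    [[1,-0.015,0,0,0,0,0],[1,-0.035,0,0,0,0,0],[1,-0.06,0,0,0,0,0],[1,-0.085,0,0,0,0,0],[1,-0.11,0,0,0,0,0]],
  ],
)

```text
time_s: 54.15
tcp_pos: [0.6048, -0.2323, 0.1808]
tool_rot: [-180.0, -0.0, 83.2]
ft_force: [0.9, -0.3, -0.3]
finger_gap: 0.0005
gripper_force: 0.0
```

Request:
step_arm(
  rows=[
    [[1,0,0,0,0,0,0],[1,0,0,-0.03,0,0,0],[1,0,0,-0.07,0,0,0],[1,0,0,-0.11,0,0,0],[1,0,0,-0.15,0,0,0]],
  ],
)

```text
time_s: 54.57
tcp_pos: [0.6048, -0.2309, 0.3326]
tool_rot: [-180.0, -0.0, 83.2]
ft_force: [-0.0, -0.5, -0.1]
finger_gap: 0.0007
gripper_force: 0.0
```

Request:
step_arm(
  rows=[
    [[1,0,0,-0.03,0,0,0],[1,0,0,-0.05,0,0,0],[1,0,0,-0.05,0,0,0],[1,0,0,-0.05,0,0,0],[1,0,0,-0.05,0,0,0]],
  ],
)

```text
time_s: 54.98
tcp_pos: [0.6052, -0.2312, 0.3796]
tool_rot: [-179.9, -0.0, 83.2]
ft_force: [0.4, -0.7, 0.1]
finger_gap: 0.0004
gripper_force: 0.0
```

```bash
python3 -c "
from h import *
lev();carr();snap('scene','sc4.png')
p=cv2.imread('pics/sc4.png')[140:340,140:340];cv2.imwrite('pics/sc4c.png',cv2.resize(p,None,fx=3,fy=3,interpolation=cv2.INTER_CUBIC))"
```

```text
tcp s -0.4559 along force -0.6 t 55.0
lever lean -0.269 by pos -0.238 203
scene [(-300, 0), (-296, 0), (-292, 0), (-288, 0), (-284, 0), (-280, 0), (-276, 0), (-272, 0), (-268, 0), (-264, 0), (-260, 0), (-256, 0), (-252, 0), (-248, 0), (-244, 0), (-240, 0), (-236, 0), (-232, 0), (-228, 0), (-224, 0), (-220, 2), (-216, 13), (-212, 27), (-208, 20), (-204, 25), (-200, 25), (-196, 42), (-192, 37), (-188, 16), (-184, 19), (-180, 23), (-176, 17), (-172, 28), (-168, 27), (-164, 29), (-160, 28), (-156, 37), (-152, 23), (-148, 26), (-144, 23), (-140, 26), (-136, 33), (-132, 35), (-128, 27), (-124, 31), (-120, 22), (-116, 29), (-112, 23), (-108, 25)]
[np.float64(-0.1763)]
```

View pics/sc4c.png

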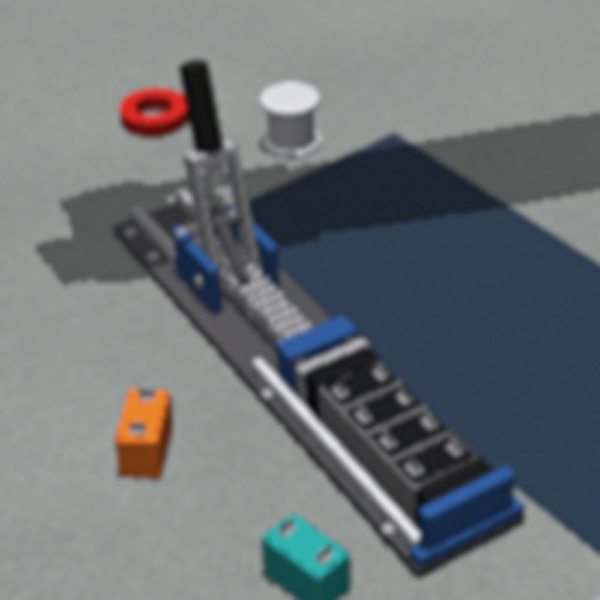

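The stack is closed up from the head at (465,500) to the pressure plate at (335,360). The plate is pressed back about 11 mm and the lever is at rest at (200,110).

```bash
python3 -c "
from cell import env
print(env.job_done())"
```

```text
the job is handed in; nothing more can be done
None
```

The capacitor bank is built and handed in at about 55 s: end plate, four capacitors, end plate, clamped until the lever came up solid at 23 N on the seventh stroke. The spring is pressed back about 11 mm by camera estimate, the lever is at rest, and I got no verdict back.

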